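# Free the pull rig's valve and pin its yoke to the eye plate

## Robot

A 6-joint arm with a two-finger parallel gripper is mounted at the origin on a cart in front of the work surface, level with it; the furniture and walls round the work are solid. World frame = base frame: x ahead of the robot, y to its left, z up, the work surface at z = 0. Lengths are in m, angles in rad, forces in N, time in s.
With the tool pointing down it reaches from about 0.425 to 0.95 m from the base axis. Payload 3.5 kg.
Tool frame: the origin (TCP) lies at the very end of the fingers, on their centre line; the grasp point (between the pads) lies behind it (ctrl.grasp_offset is the z of the grasp point in the tool frame, in m); z points along the fingers, x is the direction in which the jaws open and shut, and the axes are right-handed (so a half turn about z gives the same grasp; the last joint's range is limited). The gripper opens to 85 mm and grips with 20 to 120 N. Pads are 22 mm wide; open, the fingers measure 114 mm over their backs; the gripper's body (76 mm by 85 mm) begins 54 mm behind the grasp point. The pads swing forward as they close: fully open they stand 13 mm farther back than shut.
Start: joints at [-1.271, 0.286, 1.577, -0, 1.279, -0.15], TCP at [0.294, -0.608, 0.204] pointing down, gripper open.
Joint ranges: [-2.77, 2.77], [-0.9, 2.22], [0.21, 2.48], [-1.53, 4.67], [0.24, 2.81], [-2.84, 2.84]. Speed limits (rad/s): [2.79, 2.79, 3.14, 3.14, 3.14, 3.14].

## Interface

Orientations are given as a unit quaternion [x, y, z, w].
In Python, from plant import ctrl gives the robot as it stands.
- The arm moves only by the shell command python3 -m jog 'ROWS' [FORCE]. ROWS is JSON, a list of rows, each an object with "grip": the closure, from 0 (fully open) to 1 (shut); "xyz": the shift along the tool's x, y, z in m, a list of three; "dr": the turn, a rotation vector about the tool's x, y, z in rad, a list of three. A call has 1 to 12 rows; each row is the pose to reach, as a shift and turn from the pose commanded when the call began, along the tool's axes at that moment; what a row does not reach only later rows make up. A row lasts 1/12 s, in which the tool goes at most 41.7 mm and 7.16 degrees, less where a joint would pass 70% of its speed; a pose out of reach is approached as far as the arm can. A call with a gripper value outside its range is refused whole. The fingers move at their own pace and stop on an object; FORCE is the grip in N (left out, the last holds). Time passes only in rows, so rows that repeat a pose let the fingers close. It gives the time, the measured TCP pose, the force and the opening at its end, in the units of the state.
- ctrl.get_state(): the state, without advancing time (a new reading comes with each control period).
- ctrl.read_camera(name): name is "scene" or "side" or "wrist"; returns the picture (480x640x3 uint8, red, green, blue); there is no depth.
- ctrl.get_calibration(name): a dict with "mtx" (3x3 intrinsics, pixels), "R" (3x3) and "t" (3): a world point X has camera coordinates R X + t; the wrist camera has in their place "hand_eye" (4x4, takes a point from camera to tool coordinates, whose origin is the TCP and whose axes are the tool frame's). Camera axes: x right, y down, z forward; pixel columns grow to the right and rows downward; lengths in m; the calibration is good to about 2 mm. A picture is of the moment at which its call begins: read the wrist's pose just before it. get_calibration takes no time and is no camera call.
- ctrl.sign_off(): hands the job in, once; it reports no verdict.
The state is a dict: "time": time; "qpos": joint angles; "dq": joint speeds; "joint_efforts": joint torques, N m; "eef_pos": TCP position; "tcp_rot": TCP orientation; "contact_force": force on the tool from outside, world axes, zero at the start; "wrist_torque": the same for the moment, N m; "opening": opening from 0.0 (shut) to 1.0 (fully open).
Only numpy, scipy, OpenCV 4.12 (cv2) and the standard library are available. Lean on these libraries where they do the work, as an engineer would, in place of code of your own. Each camera call takes 0.05 s, during which the arm holds its last target.

## Task

Couple up the little hydraulic pull rig: first push the red-knobbed valve lever away from you, past its stiff detent, until it drops into the float notch (green mark) and stays there. Then slide the yellow yoke to the right until it is fully home over the fixed eye plate, and last take the orange-handled clevis pin from its sloping rest and pass it upright down through both ears and the eye until its collar sits on the upper ear; let go of it and leave the lever in float, without disturbing the carton, jar, wash bottle and timer standing around.

Things in the scene. Friction and masses are not known exactly. Their poses are not given: they have to be found in the camera images.
- pull_rig: Fixed rig, grey base 120x335x12 mm. Origin on the worktop; x away from the robot at yaw 0 (yaw up to 0.15 rad either way), y left, z up. In its frame: valve block with cheeks at y +102 to +148 mm, 128 mm high, carrying the red-knobbed lever; yellow yoke sliding along y at x = 0; dark eye column at y -149 to -117 mm, 87 mm high, with the fixed steel eye plate.
- valve_lever (a joint): Lever angle in rad, hinge along the rig's y: 0 upright, negative leaning to the robot, positive away (rig +x). Starts -0.38 to -0.02 (the normal range, hold at the white mark to lower at the yellow), where it moves with about 1.5 N at the knob. Then a stiff hump (about 13 N) from 0 to a crest near +0.20, behind which it snaps into float, +0.38 to the end stop +0.46 (green mark).
- lever_knob (a point): Centre of the lever's red ball knob, 30 mm in diameter, on a 10 mm rod; 88 mm from the lever pivot, 193 mm above the worktop when upright. Moves with the lever.
- lever_pivot (a point): Point on the lever's hinge axis in the plane of the knob, 105 mm above the worktop.
- ram_slide (a joint): Yoke travel in m along the rig's -y (right): starts 0 to 0.02; 0.060 is fully home at the end stop, with the ear holes over the eye hole. Slides with about 3 N, stays where left. Unless the lever is in float, an interlock blocks it about 37 mm short of home.
- yoke_grip (a point): Grip point on the black upright grip block on the yoke, 16 mm wide along the rig's x, 22 mm along y, top 132 mm above the worktop, foot at 88 mm; this point lies on its axis at 118 mm height. Moves with the yoke.
- yoke_hole (a point): Centre of the hole in the upper ear, at the ear's upper face, 81 mm above the worktop, 62 mm to the rig's -y of the grip block. Ears are 36 mm wide and 10 mm thick (45 to 55 and 71 to 81 mm high), holes 17 mm in diameter. Moves with the yoke.
- eye_hole (a point): Centre of the 17 mm hole in the fixed eye plate at its upper face (plate 58 to 68 mm high, 34 mm wide), on the rig's x = 0, y = -80 mm.
- pin_rest: Fixed grey stand, foot 110x70x10 mm, holding the pin in an open sloping trough 28 mm wide. Origin on the worktop below the pin's collar; x away from the robot at yaw 0 (yaw -0.1 to 0.3 rad), z up. The pin's handle leans 30 degrees from vertical to the stand's -x (to the robot), collar underside 78 mm high. Stands left or right of the rig, the carton at the other place.
- clevis_pin: Loose pin, 110 mm long, 0.08 to 0.17 kg. Origin on its axis under the collar; z towards the handle. Steel shank 12 mm diameter, 62 mm long below the collar, last 7 mm tapered; collar 28 mm diameter, 5 mm thick; orange handle 4 to 48 mm above the origin, 16 mm thick along y, 30 mm wide along x. In the rest its y is level, along the stand's y. It can be drawn out along its axis.
- pin_grip (a point): Grip point on the pin's axis in the orange handle, 28 mm above the pin's origin.
- pin_tip (a point): Lower end of the pin's shank, 62 mm below the pin's origin along its axis.
- lamp_box: Bystander: upright small brown and white carton with a blue band, 60 x 66 x 85 mm, origin under its centre. Leave alone.
- jar_0: Bystander: white jar with blue lid, 62 mm in diameter, 88 mm high, behind the rig, origin under its centre. Leave alone.
- wash_bottle: Bystander: white wash bottle with red top and spout, 73 x 98 x 172 mm, to the right, origin under its centre. Leave alone.
- lab_timer: Bystander: flat white timer 72 x 62 x 19 mm, far right, origin under its centre. Leave alone.

How it is judged:
On the way, in this order (a step that is already met when the one before it is completed fails the run):
1. the lever is past its stiff detent, in the float notch (value of joint valve_lever above 0.33 rad), for 0.2 s.
2. the yoke is fully home over the eye (value of joint ram_slide above 0.057 m and value of joint valve_lever above 0.33 rad), for 0.2 s.
At the end, for the whole second after the job is handed in: Lever in the float notch (over 0.33 rad), yoke home (over 0.055 m), pin released and at rest through both ears and the eye: collar within 4 mm of the upper ear, axis within 7 mm of the eye centre (tip 8 mm), leaning under 0.2 rad (value of joint valve_lever above 0.33 rad and value of joint ram_slide above 0.055 m and horizontal distance between clevis_pin and eye_hole below 0.007 m and horizontal distance between pin_tip and eye_hole below 0.008 m and z of clevis_pin in the frame of yoke_hole between -0.004 and 0.004 m and angle between clevis_pin's own z axis and vertical below 0.2 rad and linear speed of clevis_pin below 0.02 m/s); the robot touches nothing.
It fails at once if the carton is moved more than 30 mm (distance of lamp_box from where it was at the start of the episode above 0.03 m).
It fails at once if the jar is moved more than 30 mm (distance of jar_0 from where it was at the start of the episode above 0.03 m).
It fails at once if the wash bottle is moved more than 30 mm (distance of wash_bottle from where it was at the start of the episode above 0.03 m).
It fails at once if the timer is moved more than 30 mm (distance of lab_timer from where it was at the start of the episode above 0.03 m).
It also fails if it takes over 72 s, if anything falls off the work surface, if the arm or the gripper's body presses on something with over 40 N, if the wrist force passes 120 N, or if a joint passes its speed limit or range.

## Working session

There is one attempt and no reset: what is moved stays moved. The work goes in short steps, Python scripts to look and compute and a shell command to move; the robot and the scene stay as the last step left them, time stands still between calls to the robot, and variables do not carry over. Pictures are saved under pics/ and viewed, and the job is handed in when it is done.

```bash
ls; mkdir -p pics; python3 - <<'E'
from plant import ctrl
import cv2,numpy as np
for n in ["scene","side","wrist"]:
    s=ctrl.get_state()
    im=ctrl.read_camera(n); cv2.imwrite(f"pics/{n}0.png",im[:,:,::-1])
    c=ctrl.get_calibration(n); print(n,{k:np.round(v,4).tolist() for k,v in c.items()})
print(s, ctrl.grasp_offset)
E
```

```text
pics
scene {'mtx': [[508.1171, 0.0, 313.2365], [0.0, 508.1171, 239.787], [0.0, 0.0, 1.0]], 'R': [[0.8447, -0.535, 0.0166], [-0.3344, -0.5516, -0.7641], [0.4179, 0.6399, -0.6449]], 't': [-0.4764, 0.2608, 1.2525]}
side {'mtx': [[465.5231, 0.0, 325.8742], [0.0, 465.5231, 237.7534], [0.0, 0.0, 1.0]], 'R': [[-0.9558, -0.294, -0.002], [-0.1523, 0.5008, -0.8521], [0.2515, -0.8141, -0.5234]], 't': [0.5274, 0.2213, 1.2935]}
wrist {'mtx': [[387.9479, 0.0, 315.8829], [0.0, 387.9479, 244.3157], [0.0, 0.0, 1.0]], 'hand_eye': [[1.0, -0.0001, 0.0005, -0.0007], [-0.0001, 0.9524, 0.3049, -0.0782], [-0.0005, -0.3049, 0.9524, -0.1686], [0.0, 0.0, 0.0, 1.0]]}
{'time': 0.1, 'qpos': array([-1.27097563e+00,  2.87128740e-01,  1.57806740e+00, -2.17975899e-05,
        1.27861529e+00, -1.49998613e-01]), 'dq': array([ 0.00125427, -0.00239653, -0.00281091,  0.00011314,  0.00359988,
       -0.00050159]), 'joint_efforts': array([ 1.29757558e-03, -4.07297266e+01, -2.93698740e+01, -1.02176484e-04,
        3.39698083e-03,  6.89619188e-07]), 'eef_pos': array([ 0.29331297, -0.60719336,  0.2029312 ]), 'tcp_rot': array([ 8.46996674e-01, -5.31597031e-01, -8.47769556e-04, -7.15637034e-04]), 'contact_force': array([-0.26607637,  1.39099886,  0.11020061]), 'wrist_torque': array([-0.00443919,  0.01597771,  0.03175866]), 'opening': 0.999833986562806} -0.0187
```

View pics/scene0.png

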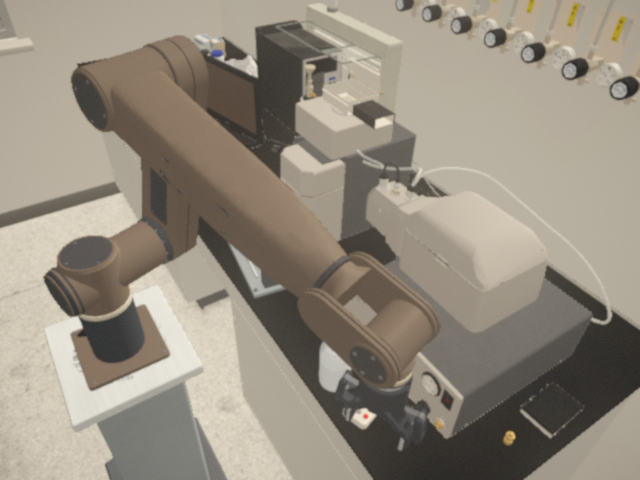

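View pics/side0.png

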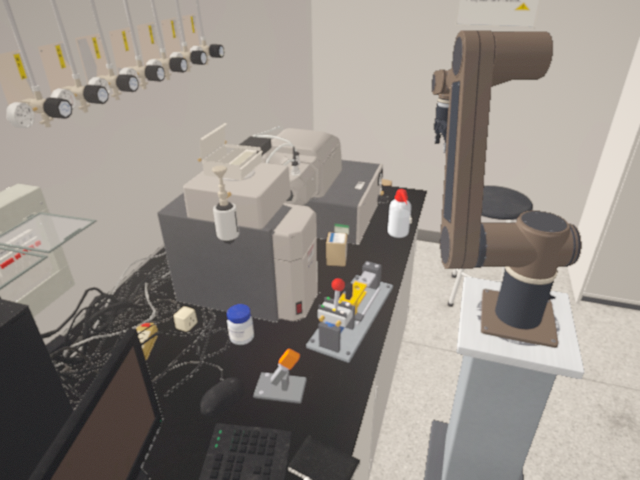

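View pics/wrist0.png

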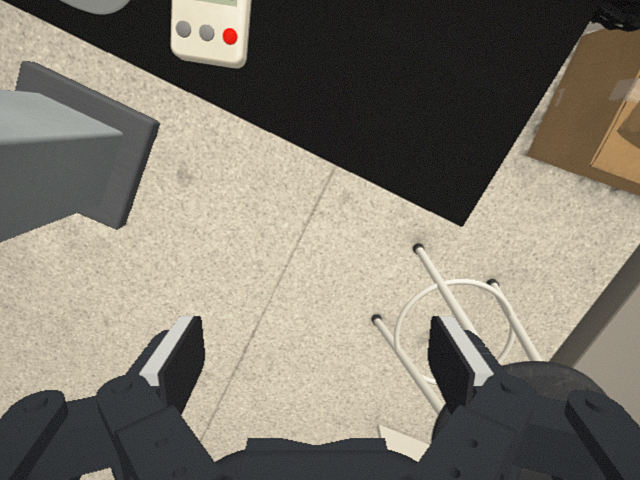

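```bash
python3 - <<'E'
import cv2
im=cv2.imread("pics/side0.png")
cv2.imwrite("pics/crop0.png",cv2.resize(im[255:405,240:400],None,fx=4.0,fy=4.0,interpolation=cv2.INTER_CUBIC))
E
```

```text
(no output)
```

View pics/crop0.png

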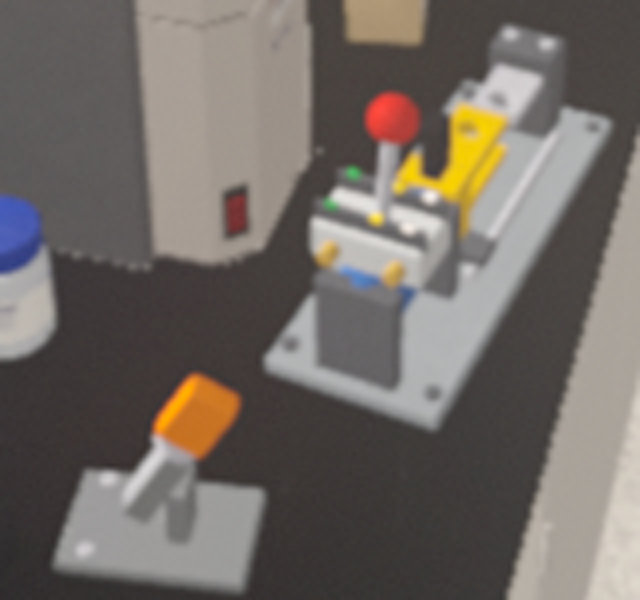

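```bash
cat > h.py <<'E'
import numpy as np, cv2
from plant import ctrl
from scipy.spatial.transform import Rotation as Rn
def cam(n,st=None):
    c=ctrl.get_calibration(n); K=np.array(c["mtx"])
    if n!="wrist": return K,np.array(c["R"]),np.array(c["t"])
    T=np.eye(4);T[:3,:3]=Rn.from_quat(st["tcp_rot"]).as_matrix();T[:3,3]=st["eef_pos"]
    M=np.linalg.inv(T@np.array(c["hand_eye"])); return K,M[:3,:3],M[:3,3]
def ray(n,uv,z,st=None):
    K,R,t=cam(n,st); d=R.T@np.linalg.inv(K)@[uv[0],uv[1],1]; o=-R.T@t
    return o+d*(z-o[2])/d[2]
def proj(n,X,st=None):
    K,R,t=cam(n,st); p=K@(R@np.asarray(X)+t); return p[:2]/p[2]
E
python3 - <<'E'
from h import *
f=lambda u,v,z:np.round(ray("side",(240+u/4-.4,255+v/4-.4),z),4)
for a in [("c++",268,357,.012),("c-+",435,415,.012),("c--",608,122,.012),("knob",392,117,.19),("coltop L",497,40,.087),("restA",85,472,.01),("restB",265,490,.01),("restC",243,580,.01),("restD",55,560,.01),("pinTopR",240,405,.115)]:
    print(a[0],f(*a[1:]))
E
```

```text
c++ [0.5178 0.2781 0.012 ]
c-+ [0.403  0.2951 0.012 ]
c-- [ 0.354  -0.0294  0.012 ]
knob [0.4488 0.238  0.19  ]
coltop L [ 0.4367 -0.0043  0.087 ]
restA [0.5917 0.3986 0.01  ]
restB [0.4843 0.3802 0.01  ]
restC [0.4748 0.4452 0.01  ]
restD [0.5816 0.4633 0.01  ]
pinTopR [0.4836 0.4158 0.115 ]
```

```bash
python3 - <<'E'
from h import *
for n,u,v,z,l in [("scene",455,435,0,"greybox corner"),("scene",412,355,.12,"greybox top L corner?"),("side",302,316,0,"tower near"),("side",316,282,0,"tower right"),("side",277,310,0,"tower left"),("side",374,236,0,"greybox bottom"),("side",309,208,.3,"tower top"),("side",399,234,0,"bottle"),("side",337,264,0,"carton"),("side",241,338,0,"jar"),("side",427,190,0,"tabl far corner"),("side",345,430,0,"table edge"),("scene",362,415,.02,"timer"),("side",382,165,.15,"grey top")]:
    print(l,np.round(ray(n,(u,v),z),3))
for X in [[.29,-.6,.2]]: print(proj("scene",X))
E
```

```text
greybox corner [ 0.537 -0.61   0.   ]
greybox top L corner? [ 0.522 -0.461  0.12 ]
tower near [0.57  0.168 0.   ]
tower right [0.581 0.007 0.   ]
tower left [0.646 0.164 0.   ]
greybox bottom [ 0.468 -0.312  0.   ]
tower top [0.57  0.088 0.3  ]
bottle [ 0.384 -0.352  0.   ]
carton [ 0.546 -0.105  0.   ]
jar [ 0.694  0.297 -0.   ]
tabl far corner [ 0.331 -0.748  0.   ]
table edge [0.36  0.484 0.   ]
timer [ 0.387 -0.475  0.02 ]
grey top [ 0.506 -0.605  0.15 ]
[368.03582294 441.6524029 ]
```

```bash
cat > go.py <<'E'
# usage: go.py x y z tool_x_angle_deg tilt_deg(tool z toward rig/azimuth dir angle)  [tiltdir_deg]
import sys
from h import *
def target(x,y,z,ang,tilt=0):
    a=np.radians(ang); tx=np.array([np.cos(a),np.sin(a),0]); f=np.array([np.sin(a),-np.cos(a),0]) # tool y dir when vertical
    t=np.radians(tilt); tz=np.array([0,0,-np.cos(t)])+np.sin(t)*f; ty=np.cross(tz,tx)
    return np.array([x,y,z]),np.stack([tx,ty,tz],1)
def rel(P,R):
    s=ctrl.get_state(); R0=Rn.from_quat(s["tcp_rot"]).as_matrix()
    return R0.T@(P-s["eef_pos"]), Rn.from_matrix(R0.T@R).as_rotvec()
if __name__=="__main__":
    v=list(map(float,sys.argv[1:])); P,R=target(*v); d,w=rel(P,R)
    print("xyz",np.round(d,4).tolist(),"dr",np.round(w,4).tolist(),"t",ctrl.get_state()["time"], "rows",np.linalg.norm(d)/.0417,np.degrees(np.linalg.norm(w))/7.16)
E
python3 go.py 0.36 -0.35 0.42 10 0;  python3 go.py 0.40 0.12 0.42 81.4
```

```text
xyz [-0.2031, -0.172, -0.2164] dr [-0.0014, 0.0014, -1.2956] t 0.15 rows 8.226655648588022 10.36754417479719
xyz [-0.609, -0.4123, -0.2156] dr [-0.0024, 0.0003, -2.5417] t 0.15 rows 18.379339655623593 20.33960440571979
```

```bash
python3 -m jog '[{"grip":0,"xyz":[0,0,-0.04],"dr":[0,0,0]},{"grip":0,"xyz":[0,0,-0.08],"dr":[0,0,-0.1]},{"grip":0,"xyz":[-0.03,-0.03,-0.12],"dr":[0,0,-0.2]},{"grip":0,"xyz":[-0.203,-0.172,-0.216],"dr":[0,0,-1.296]},{"grip":0,"xyz":[-0.203,-0.172,-0.216],"dr":[0,0,-1.296]},{"grip":0,"xyz":[-0.203,-0.172,-0.216],"dr":[0,0,-1.296]},{"grip":0,"xyz":[-0.203,-0.172,-0.216],"dr":[0,0,-1.296]},{"grip":0,"xyz":[-0.203,-0.172,-0.216],"dr":[0,0,-1.296]},{"grip":0,"xyz":[-0.203,-0.172,-0.216],"dr":[0,0,-1.296]},{"grip":0,"xyz":[-0.203,-0.172,-0.216],"dr":[0,0,-1.296]},{"grip":0,"xyz":[-0.203,-0.172,-0.216],"dr":[0,0,-1.296]},{"grip":0,"xyz":[-0.203,-0.172,-0.216],"dr":[0,0,-1.296]}]'; python3 go.py 0.40 0.12 0.42 81.4
```

```text
time: 1.15
eef_pos: [0.3606, -0.3491, 0.4213]
tcp_rot: [0.996, 0.091, 0.001, 0.001]
contact_force: [0.2, 0.5, -1.3]
opening: 0.997
xyz [0.1241, -0.4541, 0.0005] dr [0.0023, 0.0005, -1.2379] t 1.15 rows 11.289903244739914 9.906110491312694
```

```bash
python3 -m jog '[{"grip":0,"xyz":[0.124,-0.454,0],"dr":[0,0,-1.238]},{"grip":0,"xyz":[0.124,-0.454,0],"dr":[0,0,-1.238]},{"grip":0,"xyz":[0.124,-0.454,0],"dr":[0,0,-1.238]},{"grip":0,"xyz":[0.124,-0.454,0],"dr":[0,0,-1.238]},{"grip":0,"xyz":[0.124,-0.454,0],"dr":[0,0,-1.238]},{"grip":0,"xyz":[0.124,-0.454,0],"dr":[0,0,-1.238]},{"grip":0,"xyz":[0.124,-0.454,0],"dr":[0,0,-1.238]},{"grip":0,"xyz":[0.124,-0.454,0],"dr":[0,0,-1.238]},{"grip":0.5,"xyz":[0.124,-0.454,0],"dr":[0,0,-1.238]},{"grip":0.5,"xyz":[0.124,-0.454,0],"dr":[0,0,-1.238]},{"grip":0.5,"xyz":[0.124,-0.454,0],"dr":[0,0,-1.238]},{"grip":0.5,"xyz":[0.124,-0.454,0],"dr":[0,0,-1.238]}]'; python3 - <<'E'
from h import *
import pickle
ctrl.read_camera("side")
st=ctrl.get_state(); im=ctrl.read_camera("wrist"); cv2.imwrite("pics/wrist1.png",im[:,:,::-1]); pickle.dump(st,open("st1.pkl","wb")); print(st["eef_pos"],st["qpos"],st["dq"])
E
```

```text
time: 2.15
eef_pos: [0.4023, 0.123, 0.42]
tcp_rot: [0.759, 0.652, 0.001, -0.001]
contact_force: [-0.3, -1.1, -0.8]
opening: 0.5
[0.40252651 0.12277224 0.4198154 ] [ 0.05250153 -0.37583969  1.83407378  0.00211017  1.68397844 -1.36704507] [-0.0887629  -0.01402942  0.01421574 -0.04526024  0.01018432 -0.08842046]
```

View pics/wrist1.png

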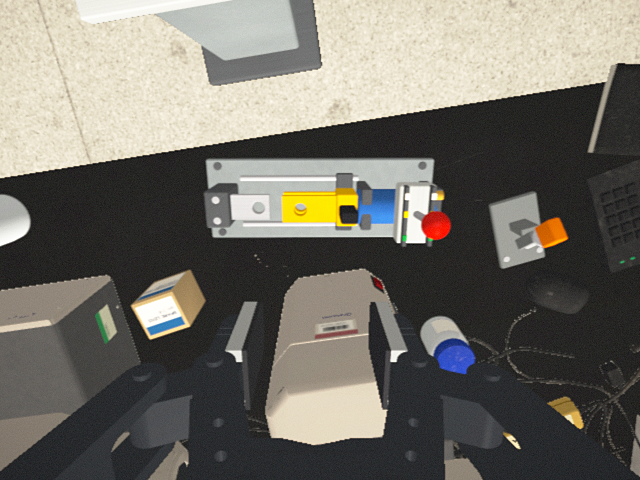

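```bash
python3 - <<'E'
import cv2
im=cv2.imread("pics/wrist1.png")
cv2.imwrite("pics/w1a.png",cv2.resize(im[145:255,195:355],None,fx=5,fy=5,interpolation=cv2.INTER_CUBIC))
cv2.imwrite("pics/w1b.png",cv2.resize(im[145:275,325:485],None,fx=4.5,fy=4.5,interpolation=cv2.INTER_CUBIC))
cv2.imwrite("pics/w1c.png",cv2.resize(im[180:280,475:595],None,fx=6,fy=6,interpolation=cv2.INTER_CUBIC))
E
```

```text
(no output)
```

View pics/w1a.png

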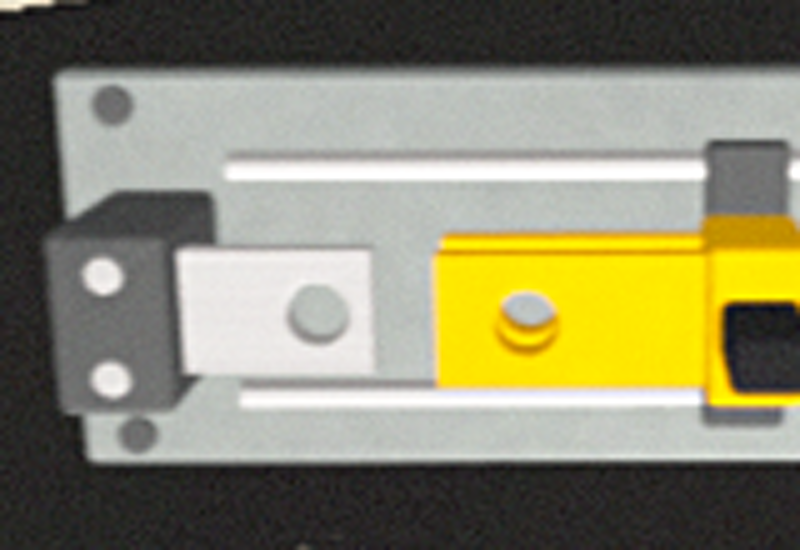

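View pics/w1b.png

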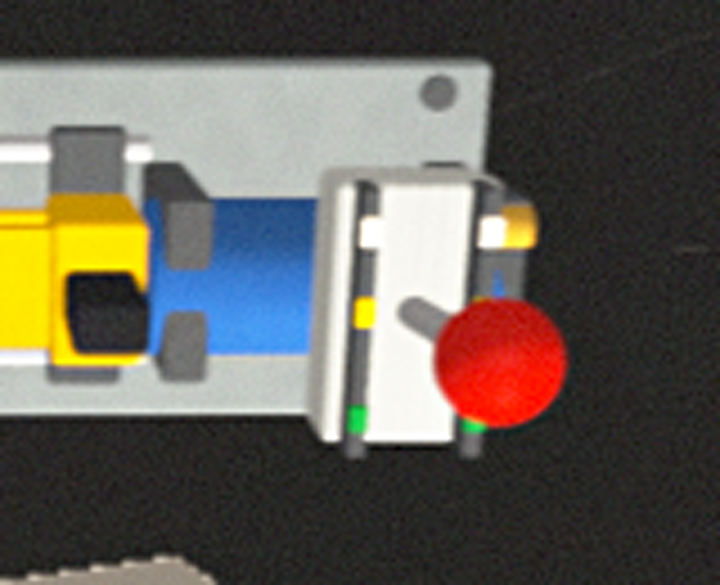

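View pics/w1c.png

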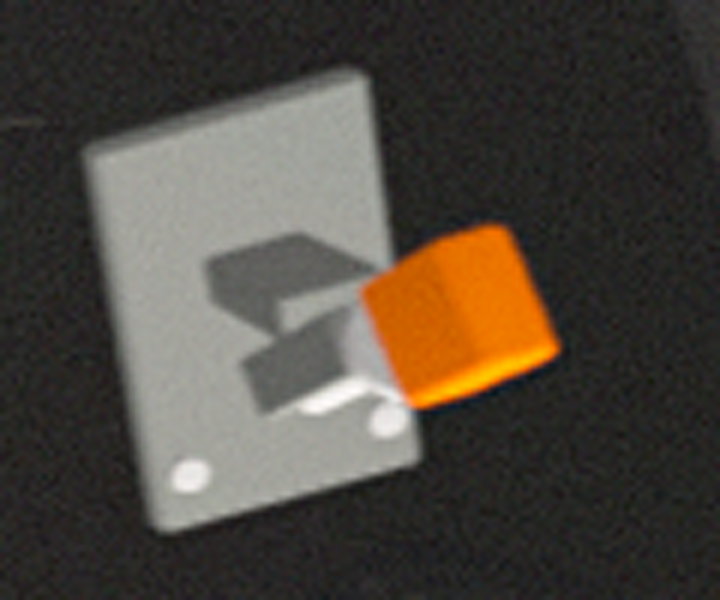

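```bash
cat > fit1.py <<'E'
from h import *
import pickle
from scipy.optimize import least_squares
st=pickle.load(open("st1.pkl","rb"))
A=lambda u,v:(195+u/5-.4,145+v/5-.4); B=lambda u,v:(325+u/4.5-.4,145+v/4.5-.4); C=lambda u,v:np.array((475+u/6-.4,180+v/6-.4))
def W(p,X): c,s=np.cos(p[2]),np.sin(p[2]); return np.array([p[0]+c*X[0]-s*X[1],p[1]+s*X[0]+c*X[1],X[2]])
pts=lambda p:[((-.06,-.1675,.012),A(55,72)),((.06,-.1675,.012),A(88,463)),((-.06,.1675,.012),B(490,62)),((0,-.08,.068),A(318,312)),
 ((0,-.02-p[4],.081),A(527,321)),((.088*np.sin(p[3]),.125,.105+.088*np.cos(p[3])),B(501,362))]
r=lambda p:np.concatenate([proj("wrist",W(p,X),st)-uv for X,uv in pts(p)])
s=least_squares(r,[.436,.124,-.15,-.2,.01]); print(np.round(s.x,4),np.round(s.fun,1))
p=s.x
for n,X in [("knob",pts(p)[5][0]),("pivot",(0,.125,.105)),("grip",(0,.042-p[4],.118)),("griphome",(0,-.018,.118)),("eye",(0,-.08,.068))]: print(n,np.round(W(p,X),4))
# rest
fc=[C(85,150),C(365,72),C(420,462),C(160,530)]; F=[ray("wrist",c,.01,st) for c in fc]
print("foot",np.round(F,4)); ax=(F[3]-F[0]+F[2]-F[1])/2; ay=(F[1]-F[0]+F[2]-F[3])/2; print(np.linalg.norm(ax),np.linalg.norm(ay),np.arctan2(ax[1],ax[0]),np.arctan2(-ay[0],ay[1]),np.mean(F,0))
yaw=np.arctan2(ax[1],ax[0]); cen=np.mean(F,0)
s30,c30=.5,np.sqrt(.75)
im=cv2.imread("pics/wrist1.png")[180:280,475:595]; im=cv2.resize(im,None,fx=6,fy=6)
for dx,col in [(0,(0,255,0)),(.015,(255,0,0)),(-.015,(255,0,255))]:
    q=[cen[0]+dx*np.cos(yaw),cen[1]+dx*np.sin(yaw),yaw]
    for x in(-.015,.015):
      for y in (-.008,.008):
        for z in (.004,.048):
          X=W(q,(c30*x-s30*z,y,.078+s30*x+c30*z)); uv=(proj("wrist",X,st)-(475,180)+.4)*6
          cv2.circle(im,tuple(int(v) for v in uv),5,col,-1 if z>.01 else 2)
cv2.imwrite("pics/ov1.png",im)
E
python3 fit1.py
```

```text
[ 0.4374  0.1222 -0.1496 -0.0831  0.0048] [-2.4 -0.4 -2.   0.3 -0.3 -0.1  1.7  0.1  0.   0.3  2.   0.1]
knob [0.4488 0.2469 0.1927]
pivot [0.456  0.2458 0.105 ]
grip [0.4429 0.159  0.118 ]
griphome [0.4347 0.1044 0.118 ]
eye [0.4254 0.0431 0.068 ]
foot [[0.485  0.3766 0.01  ]
 [0.4756 0.4463 0.01  ]
 [0.5828 0.4627 0.01  ]
 [0.5918 0.3947 0.01  ]]
0.10837350055507677 0.06942694031531771 0.1597805255030823 0.13365525494340136 [0.53379424 0.42007058 0.01      ]
```

View pics/ov1.png

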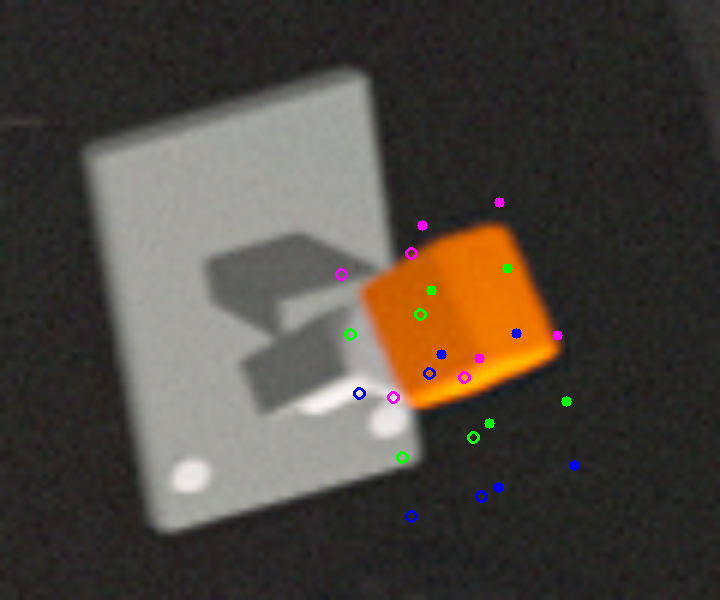

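```bash
python3 go.py 0.3937 0.2552 0.178 81.43
```

```text
xyz [0.1317, -0.029, 0.2418] dr [-0.001, 0.0001, -0.0028] t 2.25 rows 6.6393728735144055 0.02370081539123197
```

```bash
python3 -m jog '[{"grip":1,"xyz":[0.04,-0.02,0.02],"dr":[0,0,0]},{"grip":1,"xyz":[0.08,-0.029,0.04],"dr":[0,0,0]},{"grip":1,"xyz":[0.12,-0.029,0.06],"dr":[0,0,0]},{"grip":1,"xyz":[0.132,-0.029,0.1],"dr":[0,0,0]},{"grip":1,"xyz":[0.132,-0.029,0.14],"dr":[0,0,0]},{"grip":1,"xyz":[0.132,-0.029,0.18],"dr":[0,0,0]},{"grip":1,"xyz":[0.132,-0.029,0.22],"dr":[0,0,0]},{"grip":1,"xyz":[0.132,-0.029,0.242],"dr":[0,0,0]},{"grip":1,"xyz":[0.132,-0.029,0.242],"dr":[0,0,0]}]' 40
python3 - <<'E'
from h import *
st=ctrl.get_state();im=ctrl.read_camera("wrist"); cv2.imwrite("pics/wrist2.png",im[:,:,::-1])
im=ctrl.read_camera("side"); cv2.imwrite("pics/side2.png",cv2.resize(im[230:370,260:420,::-1],None,fx=4,fy=4))
print(st["eef_pos"],st["contact_force"],st["opening"])
E
python3 go.py 0.3937 0.2552 0.178 81.43
```

```text
time: 3.0
eef_pos: [0.3911, 0.2503, 0.1708]
tcp_rot: [0.761, 0.648, -0.007, -0.002]
contact_force: [-0.1, -0.4, 0.5]
opening: -0.002
[0.39105665 0.25025359 0.17075512] [-0.06154729 -0.39935489  0.50734928] -0.001622482752041827
xyz [0.0027, -0.0022, 0.0001] dr [-0.0014, 0.0011, -0.0098] t 3.1 rows 0.08369367422541536 0.07993336801008138
```

View pics/wrist2.png

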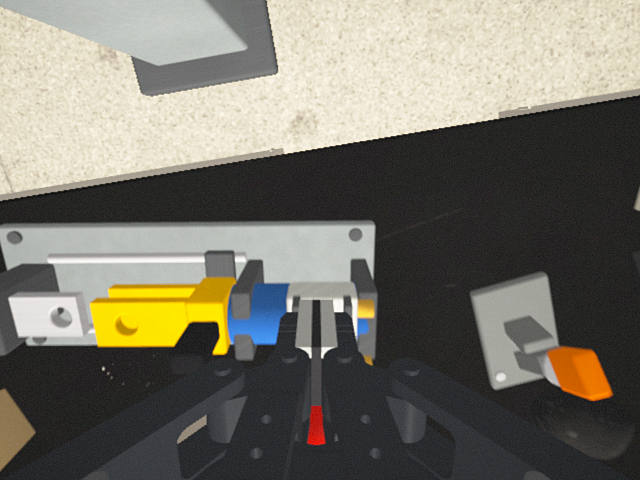

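View pics/side2.png

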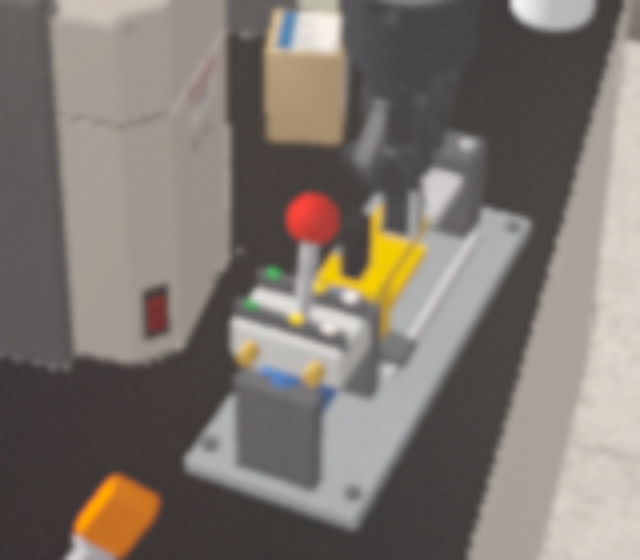

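```bash
python3 - <<'E'
from h import *
st=ctrl.get_state(); print(st["eef_pos"],proj("side",st["eef_pos"]),proj("wrist",[.4488,.2469,.1927],st))
E
```

```text
[0.39546259 0.25218899 0.17808589] [357.72528068 295.43811353] [321.38563643 407.4816804 ]
```

```bash
python3 -m jog '[{"grip":1,"xyz":[0,0.02,0],"dr":[0,0,0]},{"grip":1,"xyz":[0,0.03,0],"dr":[0,0,0]},{"grip":1,"xyz":[0,0.04,0],"dr":[0,0,0]},{"grip":1,"xyz":[0,0.045,0],"dr":[0,0,0]},{"grip":1,"xyz":[0,0.05,0],"dr":[0,0,0]},{"grip":1,"xyz":[0,0.055,0],"dr":[0,0,0]},{"grip":1,"xyz":[0,0.06,0],"dr":[0,0,0]},{"grip":1,"xyz":[0,0.065,0],"dr":[0,0,0]},{"grip":1,"xyz":[0,0.07,0],"dr":[0,0,0]},{"grip":1,"xyz":[0,0.072,0],"dr":[0,0,0]},{"grip":1,"xyz":[0,0.072,0],"dr":[0,0,0]},{"grip":1,"xyz":[0,0.072,0],"dr":[0,0,0]}]'
python3 - <<'E'
from h import *
im=ctrl.read_camera("side"); cv2.imwrite("pics/side3.png",cv2.resize(im[230:370,260:420,::-1],None,fx=4,fy=4))
st=ctrl.get_state(); print(st["eef_pos"],st["contact_force"])
E
```

```text
time: 4.1
eef_pos: [0.4668, 0.2426, 0.1806]
tcp_rot: [0.761, 0.649, 0.001, -0.0]
contact_force: [-2.0, 0.1, 5.1]
opening: -0.002
[0.46681078 0.24267287 0.18053781] [-1.92047682  0.19579925  6.9461815 ]
```

View pics/side3.png

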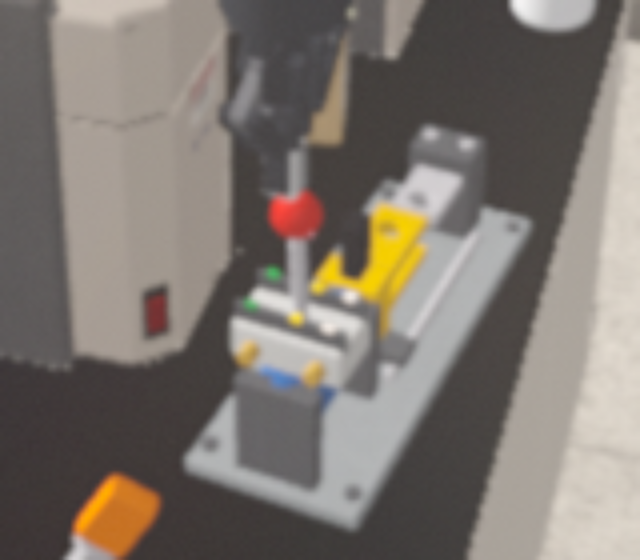

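```bash
python3 - <<'E'
from h import *
st=ctrl.get_state();im=ctrl.read_camera("wrist"); cv2.imwrite("pics/wrist3.png",im[:,:,::-1])
print((proj("side",st["eef_pos"])-(260,230))*4, [ (proj("side",[.456+.989*.088*np.sin(a),.2458-.149*.088*np.sin(a),.105+.088*np.cos(a)])-(260,230))*4 for a in (-.08,0,.1,.2)])
im=ctrl.read_camera("scene"); cv2.imwrite("pics/scene3.png",im[:,:,::-1])
E
```

```text
[279.27823084 227.2301752 ] [array([305.99516564, 220.34915754]), array([295.23702164, 216.86203824]), array([281.86009165, 213.59013736]), array([268.69999053, 211.54877182])]
```

View pics/wrist3.png

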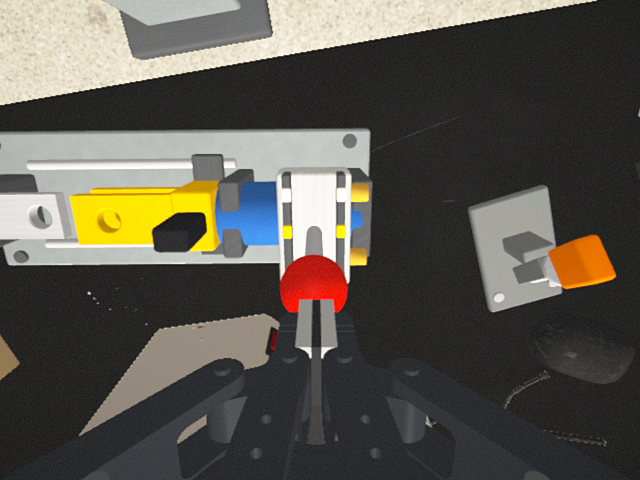

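```bash
python3 - <<'E'
import cv2
a=cv2.imread("pics/wrist3.png")[230:380,250:400];cv2.imwrite("pics/w3z.png",cv2.resize(a,None,fx=4,fy=4,interpolation=cv2.INTER_CUBIC))
E
```

```text
(no output)
```

View pics/w3z.png

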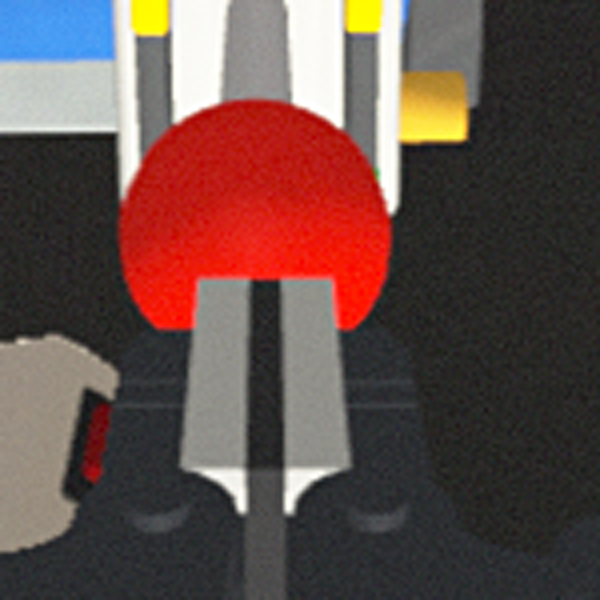

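View pics/scene3.png

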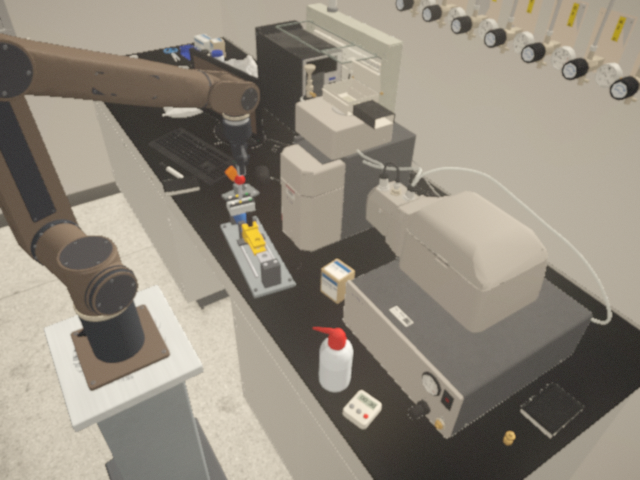

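```bash
python3 -m jog '[{"grip":1,"xyz":[0,0,-0.03],"dr":[0,0,0]},{"grip":1,"xyz":[0,-0.04,-0.03],"dr":[0,0,0]},{"grip":1,"xyz":[0,-0.07,-0.03],"dr":[0,0,0]},{"grip":1,"xyz":[0,-0.07,0.01],"dr":[0,0,0]},{"grip":1,"xyz":[0,-0.07,0.03],"dr":[0,0,0]},{"grip":1,"xyz":[0,-0.07,0.03],"dr":[0,0,0]}]'
python3 - <<'E'
from h import *
st=ctrl.get_state();im=ctrl.read_camera("side"); cv2.imwrite("pics/side4.png",cv2.resize(im[230:370,260:420,::-1],None,fx=4,fy=4))
print(st["eef_pos"],(proj("side",st["eef_pos"])-(260,230))*4, st["contact_force"])
E
```

```text
time: 4.75
eef_pos: [0.3936, 0.252, 0.1441]
tcp_rot: [0.76, 0.649, -0.004, -0.001]
contact_force: [-0.3, -0.4, -1.1]
opening: 0.002
[0.39358541 0.25201955 0.14406412] [392.10188    307.00859488] [-0.27909789 -0.36319053 -1.12549104]
```

View pics/side4.png

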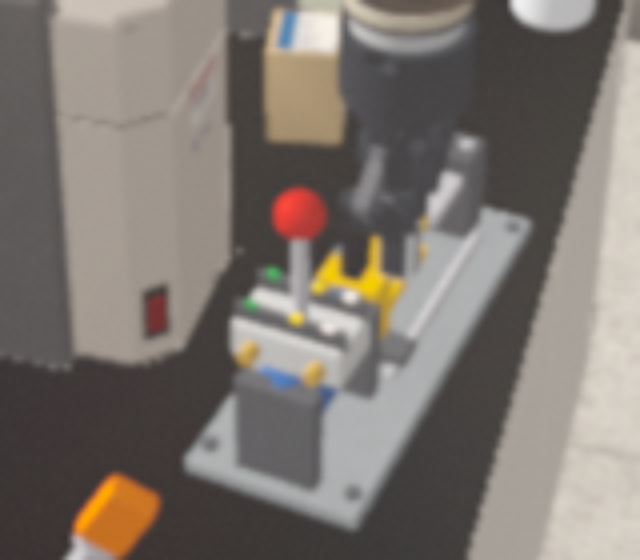

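```bash
python3 -m jog '[{"grip":1,"xyz":[0,0.02,0],"dr":[0,0,0]},{"grip":1,"xyz":[0,0.03,0],"dr":[0,0,0]},{"grip":1,"xyz":[0,0.038,0],"dr":[0,0,0]},{"grip":1,"xyz":[0,0.044,0],"dr":[0,0,0]},{"grip":1,"xyz":[0,0.05,0],"dr":[0,0,0]},{"grip":1,"xyz":[0,0.055,0],"dr":[0,0,0]},{"grip":1,"xyz":[0,0.06,0],"dr":[0,0,0]},{"grip":1,"xyz":[0,0.065,0],"dr":[0,0,0]},{"grip":1,"xyz":[0,0.068,0],"dr":[0,0,0]},{"grip":1,"xyz":[0,0.07,0],"dr":[0,0,0]},{"grip":1,"xyz":[0,0.07,0],"dr":[0,0,0]},{"grip":1,"xyz":[0,0.07,0],"dr":[0,0,0]}]'
python3 - <<'E'
from h import *
st=ctrl.get_state();im=ctrl.read_camera("side"); cv2.imwrite("pics/side5.png",cv2.resize(im[230:370,260:420,::-1],None,fx=4,fy=4))
print(st["eef_pos"],(proj("side",st["eef_pos"])-(260,230))*4, st["contact_force"])
E
```

```text
time: 5.8
eef_pos: [0.4667, 0.2418, 0.1482]
tcp_rot: [0.761, 0.649, 0.0, 0.0]
contact_force: [-0.3, 0.4, -0.2]
opening: -0.0
[0.46674085 0.24177914 0.14821667] [279.68024758 268.59295381] [-0.34077618  0.37037773 -0.21201416]
```

View pics/side5.png

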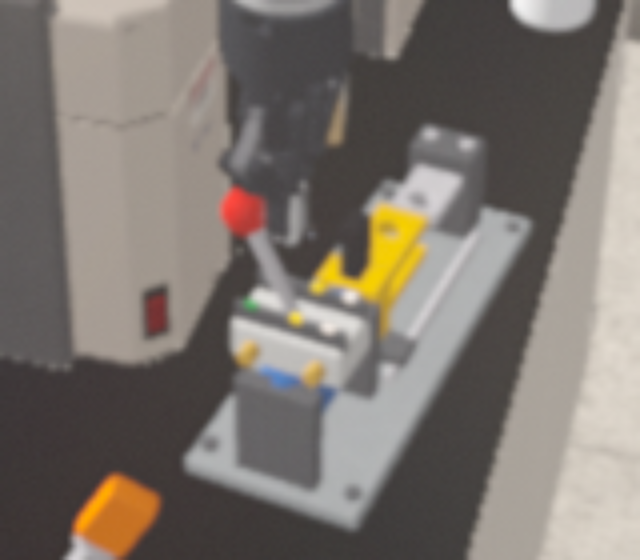

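```bash
python3 go.py 0.4429 0.1588 0.20 81.43;python3 go.py 0.4429 0.1588 0.073 81.43
```

```text
xyz [-0.0857, -0.0103, -0.0518] dr [0.0002, 0.0002, -0.0084] t 5.85 rows 2.414244245071535 0.06728586109576988
xyz [-0.0857, -0.0103, 0.0752] dr [0.0002, 0.0002, -0.0084] t 5.85 rows 2.7455490874600215 0.06728586109576988
```

```bash
python3 -m jog '[{"grip":1,"xyz":[0,-0.015,-0.03],"dr":[0,0,0]},{"grip":1,"xyz":[0,-0.015,-0.06],"dr":[0,0,0]},{"grip":0.5,"xyz":[-0.04,-0.013,-0.06],"dr":[0,0,0]},{"grip":0.5,"xyz":[-0.08,-0.01,-0.055],"dr":[0,0,0]},{"grip":0.5,"xyz":[-0.086,-0.01,-0.052],"dr":[0,0,-0.008]},{"grip":0.5,"xyz":[-0.086,-0.01,-0.052],"dr":[0,0,-0.008]},{"grip":0.5,"xyz":[-0.086,-0.01,-0.052],"dr":[0,0,-0.008]}]'
python3 - <<'E'
from h import *
ctrl.read_camera("side")
st=ctrl.get_state();im=ctrl.read_camera("wrist"); cv2.imwrite("pics/wrist6.png",im[:,:,::-1])
print(st["eef_pos"],proj("wrist",[.4429,.1588,.132],st), proj("wrist",st["eef_pos"],st))
E
```

```text
time: 6.43
eef_pos: [0.4429, 0.1586, 0.2001]
tcp_rot: [0.759, 0.652, 0.0, -0.0]
contact_force: [0.1, 0.2, 0.7]
opening: 0.5
[0.44306883 0.15909246 0.20025994] [314.512972  247.7539877] [314.68928568 293.00113522]
```

View pics/wrist6.png

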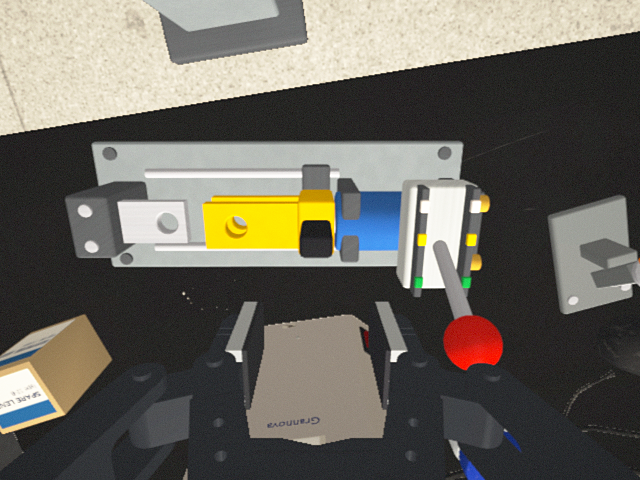

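```bash
python3 -m jog '[{"grip":0.5,"xyz":[0,0,0.04],"dr":[0,0,0]},{"grip":0.5,"xyz":[0,0,0.08],"dr":[0,0,0]},{"grip":0.5,"xyz":[0,0,0.11],"dr":[0,0,0]},{"grip":0.5,"xyz":[0,0,0.127],"dr":[0,0,0]},{"grip":0.5,"xyz":[0,0,0.127],"dr":[0,0,0]},{"grip":0.5,"xyz":[0,0,0.127],"dr":[0,0,0]}]'
python3 - <<'E'
from h import *
st=ctrl.get_state();im=ctrl.read_camera("wrist"); cv2.imwrite("pics/wrist7.png",im[:,:,::-1])
im=ctrl.read_camera("side"); cv2.imwrite("pics/side7.png",cv2.resize(im[230:370,260:420,::-1],None,fx=4,fy=4))
print(st["eef_pos"],st["contact_force"])
E
```

```text
time: 7.03
eef_pos: [0.4425, 0.1595, 0.0726]
tcp_rot: [0.758, 0.653, -0.001, -0.001]
contact_force: [0.3, 0.0, 0.1]
opening: 0.501
[0.44249093 0.15945835 0.07257462] [0.33863768 0.03179084 0.14003349]
```

View pics/wrist7.png

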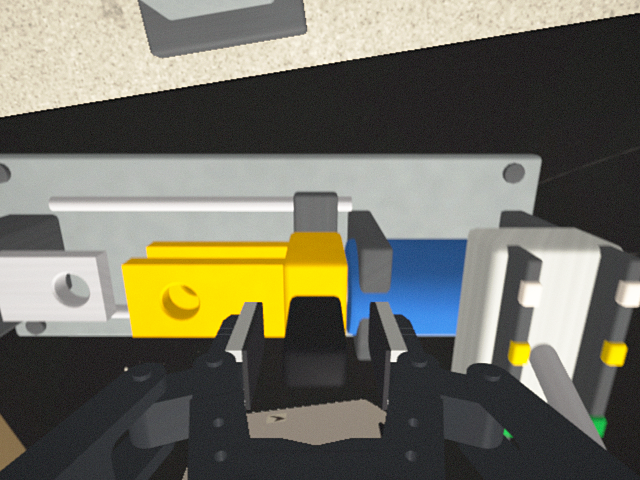

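View pics/side7.png

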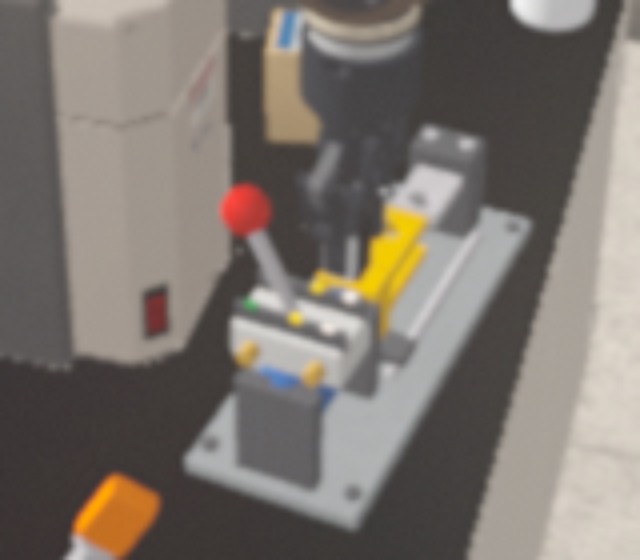

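```bash
python3 -m jog '[{"grip":1,"xyz":[0,0,0],"dr":[0,0,0]},{"grip":1,"xyz":[0,0,0],"dr":[0,0,0]},{"grip":1,"xyz":[0,0,0],"dr":[0,0,0]},{"grip":1,"xyz":[-0.01,0,0],"dr":[0,0,0]},{"grip":1,"xyz":[-0.02,0,0],"dr":[0,0,0]},{"grip":1,"xyz":[-0.03,0,0],"dr":[0,0,0]},{"grip":1,"xyz":[-0.04,0,0],"dr":[0,0,0]},{"grip":1,"xyz":[-0.048,0,0],"dr":[0,0,0]},{"grip":1,"xyz":[-0.053,0,0],"dr":[0,0,0]},{"grip":1,"xyz":[-0.056,0,0],"dr":[0,0,0]},{"grip":1,"xyz":[-0.056,0,0],"dr":[0,0,0]},{"grip":1,"xyz":[-0.056,0,0],"dr":[0,0,0]}]' 30
python3 - <<'E'
from h import *
st=ctrl.get_state();im=ctrl.read_camera("wrist"); cv2.imwrite("pics/wrist8.png",im[:,:,::-1])
print(st["eef_pos"],st["contact_force"],st["opening"])
E
```

```text
time: 8.13
eef_pos: [0.4361, 0.1028, 0.0753]
tcp_rot: [0.758, 0.652, 0.001, 0.001]
contact_force: [-1.7, -1.1, 6.8]
opening: 0.249
[0.43614171 0.102803   0.07530371] [-1.74728293 -1.09255759  6.77096972] 0.24948468598951334
```

View pics/wrist8.png

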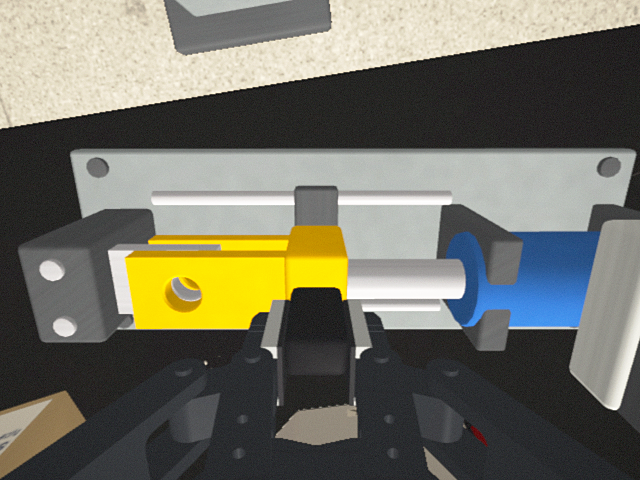

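```bash
python3 -m jog '[{"grip":1,"xyz":[-0.002,0,0],"dr":[0,0,0]},{"grip":1,"xyz":[-0.004,0,0],"dr":[0,0,0]},{"grip":1,"xyz":[-0.004,0,0],"dr":[0,0,0]},{"grip":1,"xyz":[-0.004,0,0],"dr":[0,0,0]}]' 30
python3 - <<'E'
from h import *
st=ctrl.get_state()
print(st["eef_pos"],st["contact_force"],st["opening"])
E
```

```text
time: 8.52
eef_pos: [0.4361, 0.1017, 0.0754]
tcp_rot: [0.759, 0.652, 0.004, -0.0]
contact_force: [0.7, 12.1, 4.8]
opening: 0.251
[0.43605398 0.10166878 0.07537831] [ 0.70630993 12.13004211  4.80706877] 0.25106892651331986
```

```bash
python3 -m jog '[{"grip":0.5,"xyz":[0.003,0,0],"dr":[0,0,0]},{"grip":0.5,"xyz":[0.003,0,-0.002],"dr":[0,0,0]},{"grip":0.5,"xyz":[0.003,0,-0.004],"dr":[0,0,0]},{"grip":0.5,"xyz":[0.003,0,-0.04],"dr":[0,0,0]},{"grip":0.5,"xyz":[0.003,0,-0.08],"dr":[0,0,0]},{"grip":0.5,"xyz":[0,0,-0.12],"dr":[0,0,0]},{"grip":0.5,"xyz":[-0.03,0,-0.14],"dr":[0,0,0]},{"grip":0.5,"xyz":[-0.03,0,-0.14],"dr":[0,0,0]},{"grip":0.5,"xyz":[-0.03,0,-0.14],"dr":[0,0,0]}]' 30
python3 - <<'E'
from h import *
import pickle
ctrl.read_camera("side")
st=ctrl.get_state();im=ctrl.read_camera("wrist"); cv2.imwrite("pics/wrist9.png",im[:,:,::-1]); pickle.dump(st,open("st9.pkl","wb"))
cv2.imwrite("pics/w9a.png",cv2.resize(im[170:270,90:250,::-1],None,fx=5,fy=5,interpolation=cv2.INTER_CUBIC))
print(st["eef_pos"],st["dq"])
E
```

```text
time: 9.27
eef_pos: [0.4303, 0.0686, 0.2148]
tcp_rot: [0.759, 0.651, 0.001, 0.001]
contact_force: [-0.6, 0.8, -0.2]
opening: 0.502
[0.42926064 0.06925496 0.21288129] [ 1.96880406e-02  2.79618559e-02  3.13890894e-02  2.71155805e-03
  5.79165166e-05 -7.02910563e-04]
```

View pics/wrist9.png

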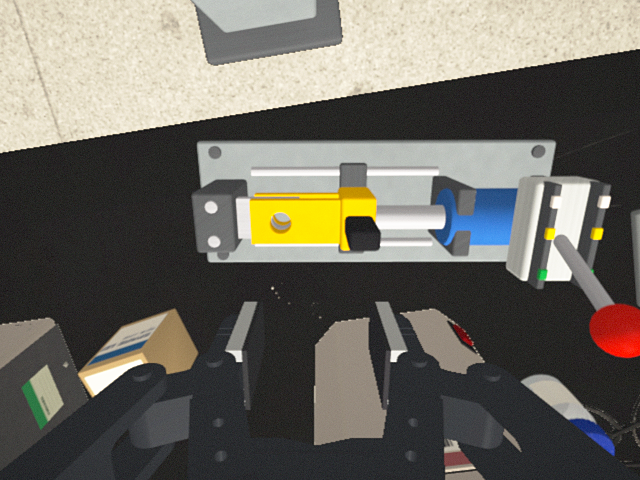

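View pics/w9a.png

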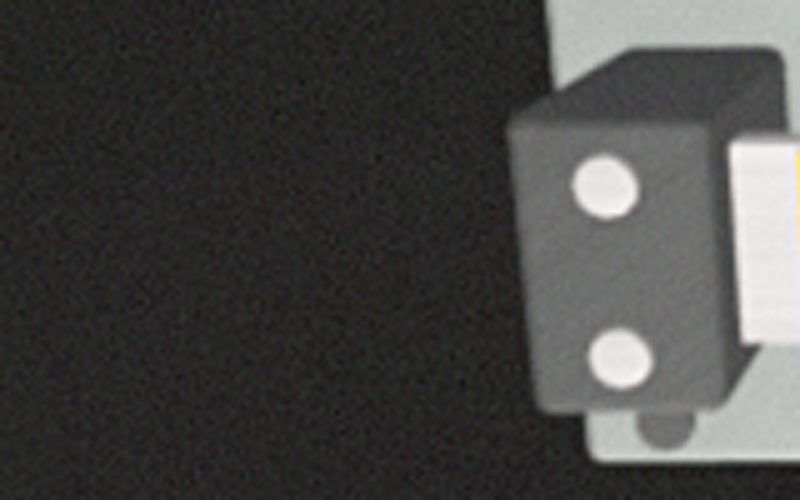

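Yoke looks home with the hole at about (282,222). I'll measure the hole at higher zoom.

```bash
python3 - <<'E'
from h import *
import pickle
st=pickle.load(open("st9.pkl","rb"))
im=cv2.imread("pics/wrist9.png")
cv2.imwrite("pics/w9b.png",cv2.resize(im[180:270,230:350],None,fx=6,fy=6,interpolation=cv2.INTER_CUBIC))
for uv in [(281.5,221.5)]: print(ray("wrist",uv,.081,st))
for a,b in [((212,207),(213,242))]: print(ray("wrist",a,.087,st),ray("wrist",b,.087,st))
E
```

```text
[0.42399657 0.04281515 0.081     ]
[ 0.4030733 -0.007494   0.087    ] [ 0.430887   -0.01327815  0.087     ]
```

View pics/w9b.png

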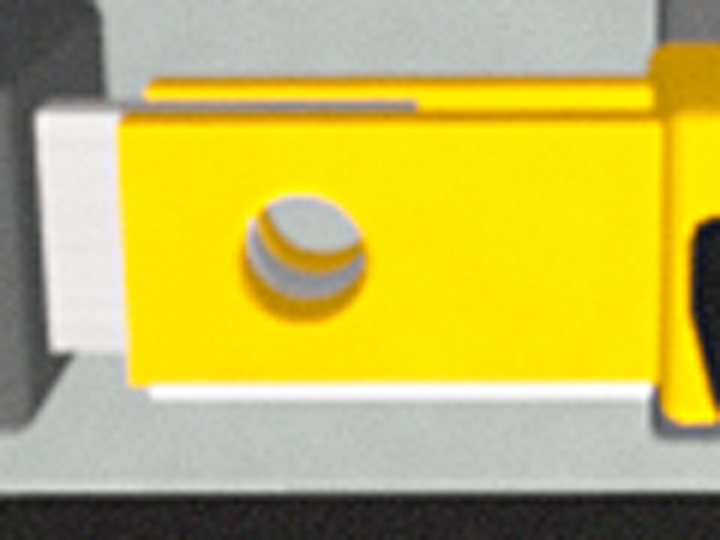

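```bash
python3 go.py 0.4711 0.4128 0.30 98.4 0; python3 go.py 0.4711 0.4128 0.1666 98.4 30
```

```text
xyz [0.3456, -0.0098, -0.0882] dr [-0.0025, -0.0003, -0.2973] t 9.3667 rows 8.557755295304515 2.3788773035194084
xyz [0.3456, -0.0094, 0.0452] dr [-0.5222, 0.0775, -0.2905] t 9.3667 rows 8.362247685468882 4.822313829772098
```

```bash
python3 -m jog '[{"grip":0.5,"xyz":[0,-0.01,-0.04],"dr":[0,0,0]},{"grip":0.5,"xyz":[0.01,-0.02,-0.08],"dr":[0,0,0]},{"grip":0.5,"xyz":[0.04,-0.02,-0.105],"dr":[0,0,0]},{"grip":0.5,"xyz":[0.08,-0.02,-0.11],"dr":[0,0,-0.05]},{"grip":0.5,"xyz":[0.12,-0.02,-0.11],"dr":[0,0,-0.1]},{"grip":0.5,"xyz":[0.16,-0.02,-0.11],"dr":[0,0,-0.15]},{"grip":0.5,"xyz":[0.2,-0.02,-0.11],"dr":[0,0,-0.2]},{"grip":0.5,"xyz":[0.24,-0.01,-0.11],"dr":[-0.1,0.02,-0.29]},{"grip":0.5,"xyz":[0.28,-0.01,-0.11],"dr":[-0.2,0.03,-0.29]},{"grip":0.5,"xyz":[0.32,-0.01,-0.1],"dr":[-0.3,0.045,-0.29]},{"grip":0.5,"xyz":[0.346,-0.01,-0.08],"dr":[-0.4,0.06,-0.29]},{"grip":0.5,"xyz":[0.346,-0.01,-0.05],"dr":[-0.522,0.078,-0.29]}]' 30;  python3 go.py 0.4711 0.4128 0.1666 98.4 30
python3 - <<'E'
from h import *
import pickle
ctrl.read_camera("side");ctrl.read_camera("side")
st=ctrl.get_state();im=ctrl.read_camera("wrist"); cv2.imwrite("pics/wrist10.png",im[:,:,::-1]); pickle.dump(st,open("st10.pkl","wb"))
print(st["eef_pos"],st["dq"])
E
python3 go.py 0.4711 0.4128 0.1666 98.4 30
```

```text
time: 10.37
eef_pos: [0.4721, 0.4193, 0.2649]
tcp_rot: [0.628, 0.732, 0.202, 0.17]
contact_force: [1.1, -0.8, -0.9]
opening: 0.504
xyz [-0.0068, -0.0518, 0.0835] dr [0.0116, -0.0078, 0.0032] t 10.3667 rows 2.362759561842858 0.11490936126028024
[0.45605933 0.40572288 0.2356269 ] [-0.05749482  0.01275749 -0.25673043  0.07998586  0.15255568 -0.09758326]
xyz [0.0039, -0.0295, 0.0742] dr [-0.0254, 0.0112, 0.0099] t 10.5167 rows 1.917168190318121 0.23554837566531253
```

View pics/wrist10.png

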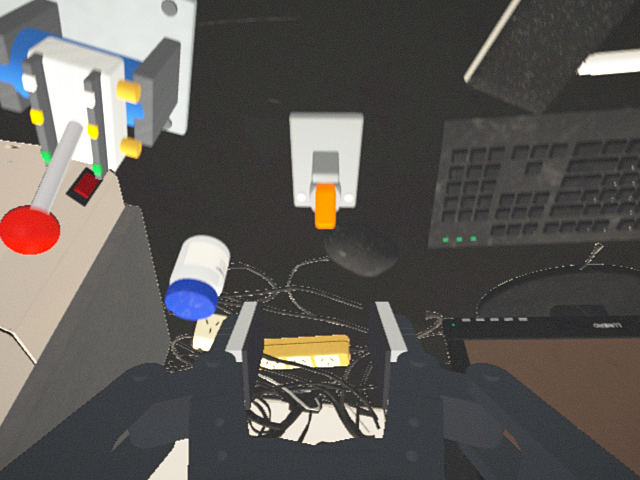

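```bash
python3 -m jog '[{"grip":0.5,"xyz":[0,-0.02,0.035],"dr":[0,0,0]},{"grip":0.5,"xyz":[0,-0.04,0.07],"dr":[0,0,0]},{"grip":0.5,"xyz":[0,-0.047,0.082],"dr":[0,0,0]},{"grip":0.5,"xyz":[0,-0.047,0.082],"dr":[0,0,0]},{"grip":0.5,"xyz":[0,-0.047,0.082],"dr":[0,0,0]}]' 30
python3 - <<'E'
from h import *
import pickle
ctrl.read_camera("side");ctrl.read_camera("side")
st=ctrl.get_state();im=ctrl.read_camera("wrist"); cv2.imwrite("pics/wrist11.png",im[:,:,::-1]); pickle.dump(st,open("st11.pkl","wb"))
print(st["eef_pos"],st["dq"])
E
python3 go.py 0.4711 0.4128 0.1666 98.4 30
```

```text
time: 10.93
eef_pos: [0.4751, 0.4145, 0.1725]
tcp_rot: [0.631, 0.73, 0.198, 0.17]
contact_force: [-0.1, 0.2, 0.5]
opening: 0.5
[0.47525646 0.4150955  0.1741889 ] [ 0.00769588 -0.01448356  0.01570603 -0.00504789 -0.00429931  0.00598655]
xyz [-0.0016, -0.007, 0.0042] dr [0.0084, -0.0029, -0.002] t 11.0833 rows 0.2004764218175921 0.07256654305497678
```

View pics/wrist11.png

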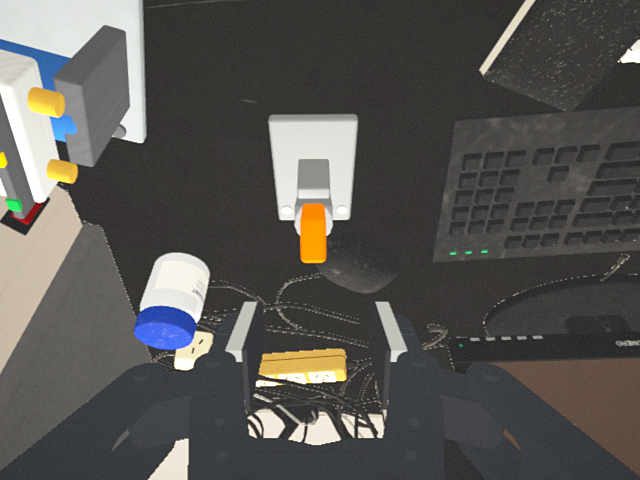

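```bash
cat > ov.py <<'E'
from h import *
import pickle,sys
def W(p,X): c,s=np.cos(p[2]),np.sin(p[2]); return np.array([p[0]+c*X[0]-s*X[1],p[1]+s*X[0]+c*X[1],X[2]])
st=pickle.load(open("st11.pkl","rb")); q=list(map(float,sys.argv[1:4]))
im=cv2.imread("pics/wrist11.png"); s=4; o=(240,120); im=cv2.resize(im[120:270,240:390],None,fx=s,fy=s,interpolation=cv2.INTER_CUBIC); raw=im.copy()
s30,c30=.5,np.sqrt(.75)
P=lambda x,y,z:tuple(int(v) for v in (proj("wrist",W(q,(c30*x-s30*z,y,.078+s30*x+c30*z)),st)-o+.4)*s)
for z,col in((.004,(0,255,0)),(.048,(255,0,0))):
    L=[P(x,y,z) for x,y in((-.015,-.008),(.015,-.008),(.015,.008),(-.015,.008))]
    for i in range(4): cv2.line(im,L[i],L[(i+1)%4],col,1)
L=[P(.014*np.cos(t),.014*np.sin(t),0) for t in np.linspace(0,6.3,30)]
for i in range(29): cv2.line(im,L[i],L[i+1],(255,0,255),1)
cv2.imwrite("pics/"+sys.argv[4],np.hstack([im]))
cv2.imwrite("pics/raw_"+sys.argv[4],raw)
E
python3 ov.py .5216 .4203 .147 ov11.png
```

```text
(no output)
```

View pics/ov11.png

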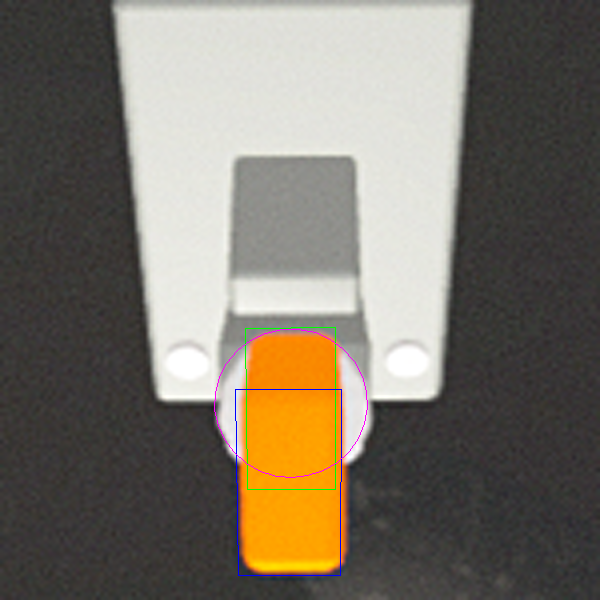

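View pics/raw_ov11.png

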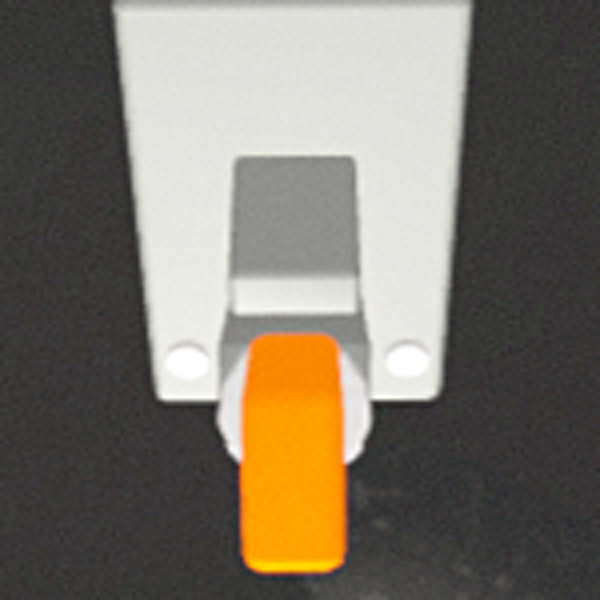

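```bash
python3 go.py 0.5303 0.4224 0.0626 98.4 30
```

```text
xyz [-0.0011, -0.0081, 0.1242] dr [0.0084, -0.0029, -0.002] t 11.0833 rows 2.986079177964075 0.07256654305497678
```

```bash
python3 -m jog '[{"grip":0.5,"xyz":[-0.001,-0.008,0.01],"dr":[0.008,-0.003,-0.002]},{"grip":0.5,"xyz":[-0.001,-0.008,0.04],"dr":[0.008,-0.003,-0.002]},{"grip":0.5,"xyz":[-0.001,-0.008,0.07],"dr":[0.008,-0.003,-0.002]},{"grip":0.5,"xyz":[-0.001,-0.008,0.1],"dr":[0.008,-0.003,-0.002]},{"grip":0.5,"xyz":[-0.001,-0.008,0.12],"dr":[0.008,-0.003,-0.002]},{"grip":0.5,"xyz":[-0.001,-0.008,0.124],"dr":[0.008,-0.003,-0.002]},{"grip":0.5,"xyz":[-0.001,-0.008,0.124],"dr":[0.008,-0.003,-0.002]},{"grip":0.5,"xyz":[-0.001,-0.008,0.124],"dr":[0.008,-0.003,-0.002]}]' 30
python3 - <<'E'
from h import *
st=ctrl.get_state();im=ctrl.read_camera("wrist"); cv2.imwrite("pics/wrist12.png",im[:,:,::-1])
im=ctrl.read_camera("side"); cv2.imwrite("pics/side12.png",cv2.resize(im[310:430,220:340,::-1],None,fx=5,fy=5))
print(st["eef_pos"],st["contact_force"])
E
python3 go.py 0.5303 0.4224 0.0626 98.4 30
```

```text
time: 11.75
eef_pos: [0.5271, 0.4209, 0.0586]
tcp_rot: [0.631, 0.732, 0.193, 0.169]
contact_force: [-0.1, -0.4, 0.6]
opening: 0.502
[0.52708667 0.42086715 0.05857188] [-0.11331703 -0.38609475  0.59482231]
xyz [0.0006, 0.0042, -0.0009] dr [-0.0028, 0.0013, 0.0021] t 11.85 rows 0.10290219690843172 0.029866697435161366
```

View pics/wrist12.png

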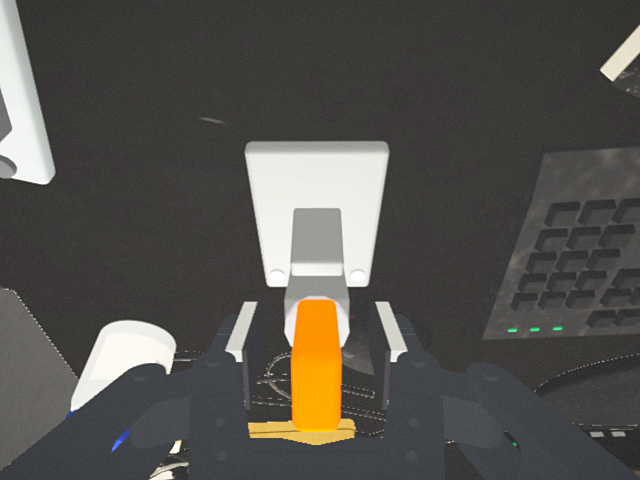

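View pics/side12.png

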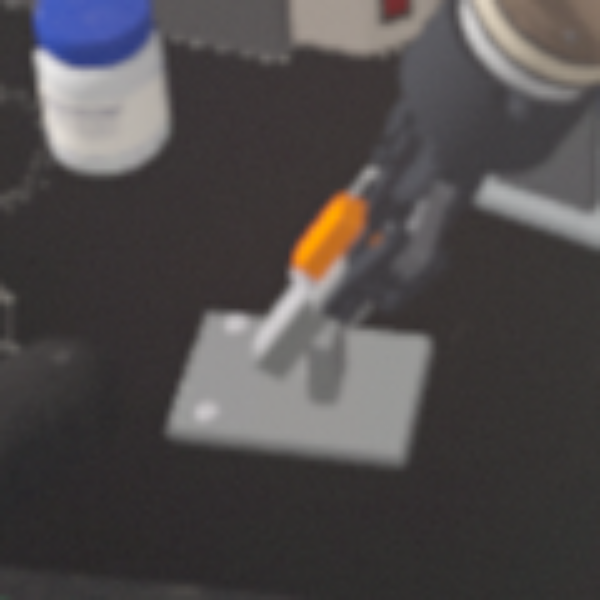

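```bash
python3 -m jog '[{"grip":0.5,"xyz":[0,0.004,-0.003],"dr":[0,0,0]},{"grip":0.5,"xyz":[0,0.004,-0.003],"dr":[0,0,0]},{"grip":1,"xyz":[0,0.004,-0.003],"dr":[0,0,0]},{"grip":1,"xyz":[0,0.004,-0.003],"dr":[0,0,0]},{"grip":1,"xyz":[0,0.004,-0.003],"dr":[0,0,0]},{"grip":1,"xyz":[0,0.004,-0.003],"dr":[0,0,0]}]' 60
python3 - <<'E'
from h import *
st=ctrl.get_state();im=ctrl.read_camera("wrist"); cv2.imwrite("pics/wrist13.png",im[:,:,::-1])
print(st["eef_pos"],st["contact_force"],st["opening"])
E
python3 go.py 0.5303 0.4224 0.0626 98.4 30
```

```text
time: 12.35
eef_pos: [0.5287, 0.4212, 0.0629]
tcp_rot: [0.631, 0.732, 0.193, 0.169]
contact_force: [-2.6, 1.0, 5.3]
opening: 0.179
[0.5287221  0.4211795  0.06290649] [-2.6139601   0.96338415  5.26155245] 0.17929373463018905
xyz [0.001, 0.0013, 0.0011] dr [-0.0048, 0.0023, 0.0023] t 12.4 rows 0.04816553976346427 0.046448158047424436
```

View pics/wrist13.png

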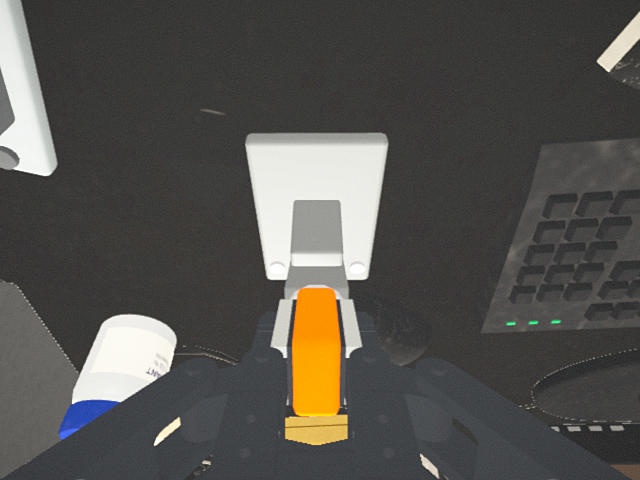

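```bash
python3 - <<'E'
from h import *
st=ctrl.get_state();R=Rn.from_quat(st["tcp_rot"]).as_matrix();yaw=.147
O=np.array([.5215,.4211,.078]); pz=np.array([-.5*np.cos(yaw),-.5*np.sin(yaw),.866])
print("origin in tool",R.T@(O-st["eef_pos"]),"pz",R.T@pz,"px",R.T@np.array([.866*np.cos(yaw),.866*np.sin(yaw),.5]))
E
```

```text
origin in tool [ 0.00096024  0.00123385 -0.01665324] pz [-0.00251532 -0.00482698 -0.99996319] px [-0.00193248  0.99996451 -0.00482212]
```

```bash
python3 -m jog '[{"grip":1,"xyz":[0,0,-0.01],"dr":[0,0,0]},{"grip":1,"xyz":[0,0,-0.02],"dr":[0,0,0]},{"grip":1,"xyz":[0,0,-0.04],"dr":[0,0,0]},{"grip":1,"xyz":[0,0,-0.06],"dr":[0,0,0]},{"grip":1,"xyz":[0,0,-0.09],"dr":[0,0,0]},{"grip":1,"xyz":[0,0,-0.12],"dr":[0,0,0]},{"grip":1,"xyz":[0,0.02,-0.15],"dr":[0,0,0]},{"grip":1,"xyz":[0,0.04,-0.18],"dr":[0,0,0]},{"grip":1,"xyz":[0,0.05,-0.2],"dr":[0.1,0,0]},{"grip":1,"xyz":[0,0.05,-0.2],"dr":[0.1,0,0]}]' 60
python3 - <<'E'
from h import *
st=ctrl.get_state();im=ctrl.read_camera("wrist"); cv2.imwrite("pics/wrist14.png",im[:,:,::-1])
print(st["eef_pos"],st["contact_force"],st["opening"])
E
python3 go.py 0.425 0.12 0.33 81.43 0
```

```text
time: 13.23
eef_pos: [0.4766, 0.4155, 0.2707]
tcp_rot: [0.638, 0.74, 0.162, 0.137]
contact_force: [0.5, 0.5, 1.1]
opening: 0.182
[0.4765721  0.41551498 0.27072238] [0.54155838 0.47223167 1.14261927] 0.18191816935340419
xyz [-0.2839, -0.0583, -0.0964] dr [0.422, -0.0639, 0.2914] t 13.2833 rows 7.3246750897324935 4.135791071635626
```

View pics/wrist14.png

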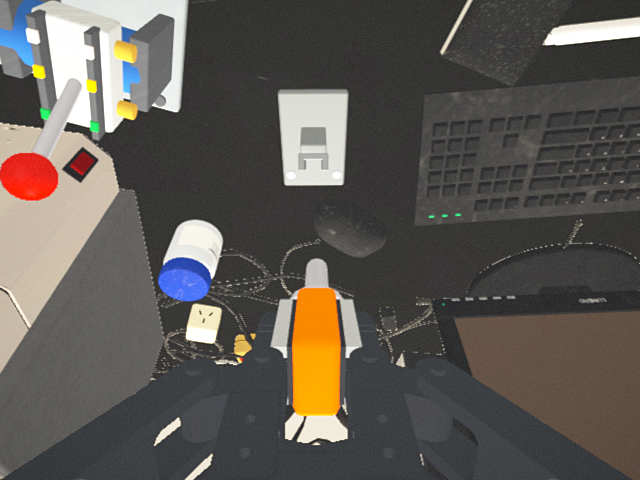

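```bash
python3 -m jog '[{"grip":1,"xyz":[-0.01,-0.02,-0.035],"dr":[0.05,0,0]},{"grip":1,"xyz":[-0.04,-0.03,-0.06],"dr":[0.1,-0.02,0.07]},{"grip":1,"xyz":[-0.075,-0.035,-0.075],"dr":[0.16,-0.02,0.11]},{"grip":1,"xyz":[-0.11,-0.04,-0.085],"dr":[0.22,-0.03,0.15]},{"grip":1,"xyz":[-0.15,-0.045,-0.09],"dr":[0.28,-0.04,0.2]},{"grip":1,"xyz":[-0.19,-0.05,-0.095],"dr":[0.34,-0.05,0.24]},{"grip":1,"xyz":[-0.23,-0.054,-0.096],"dr":[0.39,-0.06,0.27]},{"grip":1,"xyz":[-0.265,-0.058,-0.096],"dr":[0.422,-0.064,0.291]},{"grip":1,"xyz":[-0.284,-0.058,-0.096],"dr":[0.422,-0.064,0.291]},{"grip":1,"xyz":[-0.284,-0.058,-0.096],"dr":[0.422,-0.064,0.291]},{"grip":1,"xyz":[-0.284,-0.058,-0.096],"dr":[0.422,-0.064,0.291]}]' 60
python3 go.py 0.4239 0.0419 0.17 81.43 0
```

```text
time: 14.2
eef_pos: [0.4232, 0.1184, 0.3235]
tcp_rot: [0.759, 0.652, -0.006, -0.001]
contact_force: [-0.2, -0.5, -0.4]
opening: 0.18
xyz [-0.0744, 0.0136, 0.154] dr [-0.0094, 0.0073, -0.0017] t 14.2 rows 4.114210399012331 0.09619365633735204
```

```bash
python3 -m jog '[{"grip":1,"xyz":[-0.03,0.005,0],"dr":[0,0,0]},{"grip":1,"xyz":[-0.06,0.01,0.02],"dr":[0,0,0]},{"grip":1,"xyz":[-0.077,0.0105,0.05],"dr":[0,0,0]},{"grip":1,"xyz":[-0.077,0.0105,0.09],"dr":[0,0,0]},{"grip":1,"xyz":[-0.077,0.0105,0.12],"dr":[0,0,0]},{"grip":1,"xyz":[-0.077,0.0105,0.145],"dr":[0,0,0]},{"grip":1,"xyz":[-0.077,0.0105,0.16],"dr":[0,0,0]},{"grip":1,"xyz":[-0.077,0.0105,0.16],"dr":[0,0,0]},{"grip":1,"xyz":[-0.077,0.0105,0.16],"dr":[0,0,0]},{"grip":1,"xyz":[-0.077,0.0105,0.16],"dr":[0,0,0]}]' 60
python3 - <<'E'
from h import *
import pickle
im=ctrl.read_camera("side"); cv2.imwrite("pics/side15.png",cv2.resize(im[220:360,260:420,::-1],None,fx=4,fy=4))
st=ctrl.get_state();im=ctrl.read_camera("wrist"); cv2.imwrite("pics/wrist15.png",im[:,:,::-1]);pickle.dump(st,open("st15.pkl","wb"))
cv2.imwrite("pics/w15z.png",cv2.resize(im[180:330,220:380,::-1],None,fx=5,fy=5,interpolation=cv2.INTER_CUBIC)[:600])
print(st["eef_pos"],st["dq"])
for l,X in [("hole top",[.4252,.0427,.081]),]: print(l,proj("wrist",X,st))
R=Rn.from_quat(st["tcp_rot"]).as_matrix()
print("tip pred",proj("wrist",st["eef_pos"]+R@[.001,.0012,.045],st), R[:,2])
E
python3 go.py 0.4239 0.0419 0.17 81.43 0
```

```text
time: 15.03
eef_pos: [0.4227, 0.0412, 0.1673]
tcp_rot: [0.757, 0.653, -0.004, 0.001]
contact_force: [0.2, 0.1, -0.3]
opening: 0.178
[0.42319888 0.04099763 0.16787343] [-0.00732916 -0.00457835 -0.00750052  0.00090062 -0.00134084 -0.0006835 ]
hole top [318.81780052 242.19422565]
tip pred [316.64599576 262.31202183] [-0.00378856 -0.00617397 -0.99997376]
xyz [0.0011, 0.0004, -0.002] dr [-0.0024, 0.0067, 0.002] t 15.1333 rows 0.05527769543786896 0.05891912924588799
```

View pics/w15z.png

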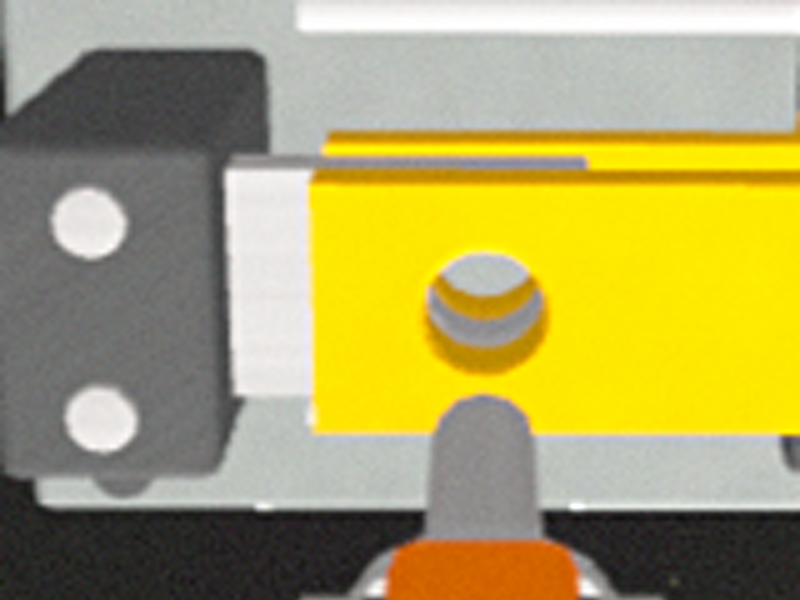

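View pics/side15.png

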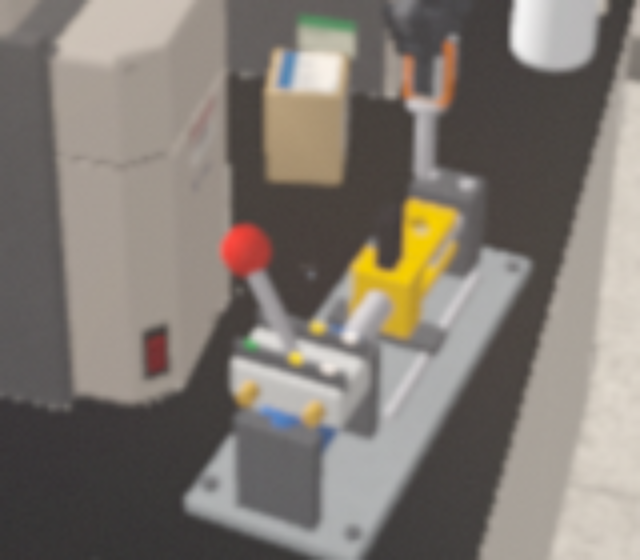

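```bash
python3 - <<'E'
from h import *
import pickle
st=pickle.load(open("st15.pkl","rb"));R=Rn.from_quat(st["tcp_rot"]).as_matrix()
h=ray("wrist",(316.6,241.8),.081,st); t=st["eef_pos"]+R@[.0009,.0016,.045]
print(h,t,"tool delta",R.T@(h-t)); s=ctrl.get_state(); print(s["eef_pos"]-st["eef_pos"])
K,Rc,tc=cam("side");
print("side: tip",(proj("side",t)-(260,220))*4,"hole",(proj("side",h)-(260,220))*4)
E
```

```text
[0.4246969  0.04122674 0.081     ] [0.42474315 0.04137517 0.12286407] tool delta [1.25340799e-04 9.49839962e-05 4.18640614e-02]
[ 0.00012518 -0.00015116  0.00015889]
side: tip [419.33595813 174.87213604] hole [416.98679249 223.20420807]
```

```bash
python3 - <<'E'
from h import *
im=ctrl.read_camera("side"); cv2.imwrite("pics/s16.png",cv2.resize(im[230:300,340:400,::-1],None,fx=10,fy=10,interpolation=cv2.INTER_CUBIC)[:600])
E
```

```text
(no output)
```

View pics/s16.png

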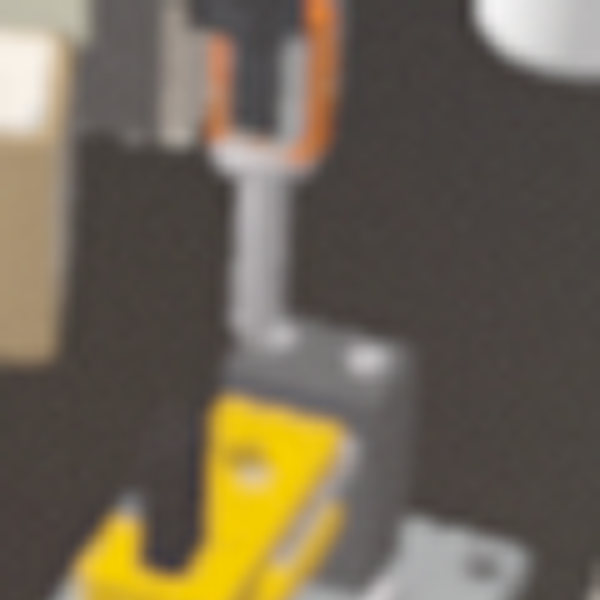

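```bash
python3 -m jog '[{"grip":1,"xyz":[0,0.0008,0],"dr":[-0.002,0.006,0.002]},{"grip":1,"xyz":[0,0.0008,0.015],"dr":[-0.002,0.006,0.002]},{"grip":1,"xyz":[0,0.0008,0.03],"dr":[-0.002,0.006,0.002]},{"grip":1,"xyz":[0,0.0008,0.04],"dr":[-0.002,0.006,0.002]},{"grip":1,"xyz":[0,0.0008,0.046],"dr":[-0.002,0.006,0.002]},{"grip":1,"xyz":[0,0.0008,0.05],"dr":[-0.002,0.006,0.002]},{"grip":1,"xyz":[0,0.0008,0.05],"dr":[-0.002,0.006,0.002]}]' 60
python3 - <<'E'
from h import *
st=ctrl.get_state();im=ctrl.read_camera("wrist"); cv2.imwrite("pics/wrist17.png",im[:,:,::-1])
cv2.imwrite("pics/w17z.png",cv2.resize(im[180:330,220:380,::-1],None,fx=5,fy=5,interpolation=cv2.INTER_CUBIC)[:600])
st=ctrl.get_state();print(st["eef_pos"],st["contact_force"],st["wrist_torque"],Rn.from_quat(st["tcp_rot"]).as_matrix()[:,2])
E
```

```text
time: 15.77
eef_pos: [0.4224, 0.0401, 0.1157]
tcp_rot: [0.758, 0.652, -0.002, -0.002]
contact_force: [0.5, 1.4, -1.0]
opening: 0.176
[0.4228152  0.0400554  0.11636142] [-0.2418868  -0.01929914 -1.28728433] [0.02969826 0.00523766 0.01740995] [-3.78933088e-03 -1.00659171e-04 -9.99992815e-01]
```

View pics/w17z.png

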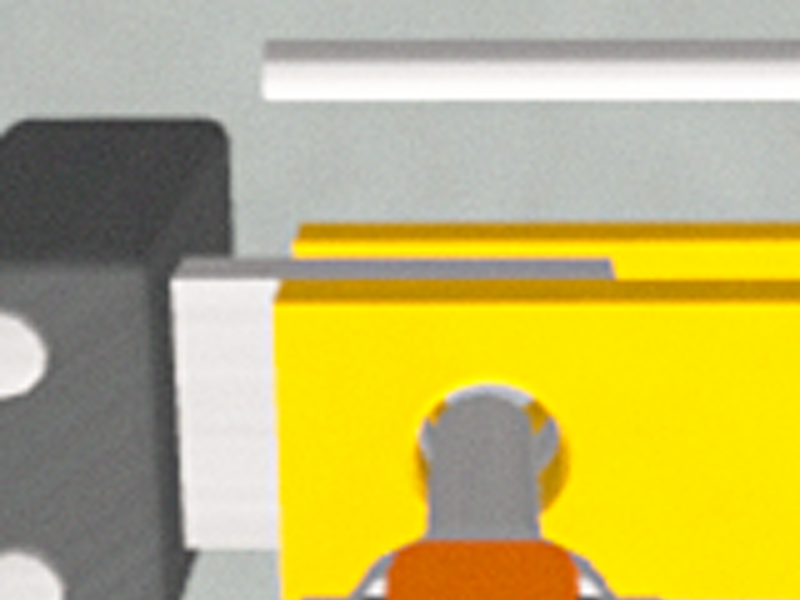

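```bash
python3 -m jog '[{"grip":1,"xyz":[0.0009,0.0005,0],"dr":[0,0.002,0]},{"grip":1,"xyz":[0.0009,0.0005,0.01],"dr":[0,0.002,0]},{"grip":1,"xyz":[0.0009,0.0005,0.02],"dr":[0,0.002,0]},{"grip":1,"xyz":[0.0009,0.0005,0.03],"dr":[0,0.002,0]},{"grip":1,"xyz":[0.0009,0.0005,0.038],"dr":[0,0.002,0]},{"grip":1,"xyz":[0.0009,0.0005,0.044],"dr":[0,0.002,0]},{"grip":1,"xyz":[0.0009,0.0005,0.046],"dr":[0,0.002,0]},{"grip":1,"xyz":[0.0009,0.0005,0.046],"dr":[0,0.002,0]}]' 60
python3 - <<'E'
from h import *
st=ctrl.get_state();im=ctrl.read_camera("wrist"); cv2.imwrite("pics/wrist18.png",im[:,:,::-1])
im=ctrl.read_camera("side"); cv2.imwrite("pics/side18.png",cv2.resize(im[220:360,260:420,::-1],None,fx=4,fy=4,interpolation=cv2.INTER_CUBIC))
st=ctrl.get_state();print(st["eef_pos"],st["contact_force"],st["wrist_torque"],Rn.from_quat(st["tcp_rot"]).as_matrix()[:,2])
E
```

```text
time: 16.48
eef_pos: [0.4225, 0.041, 0.0693]
tcp_rot: [0.758, 0.652, -0.001, -0.002]
contact_force: [-0.2, 0.6, -0.9]
opening: 0.18
[0.42344105 0.04086031 0.07041007] [ 0.48673061 -0.08708609 -1.87311516] [ 0.05243568 -0.0074708  -0.00193573] [-0.00307727  0.00173015 -0.99999377]
```

View pics/wrist18.png

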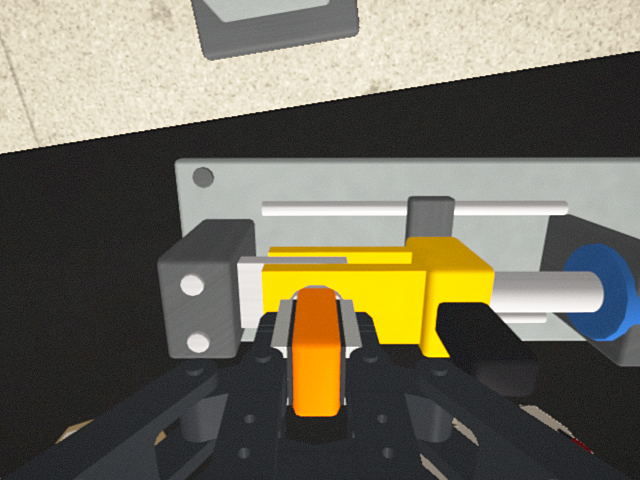

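View pics/side18.png

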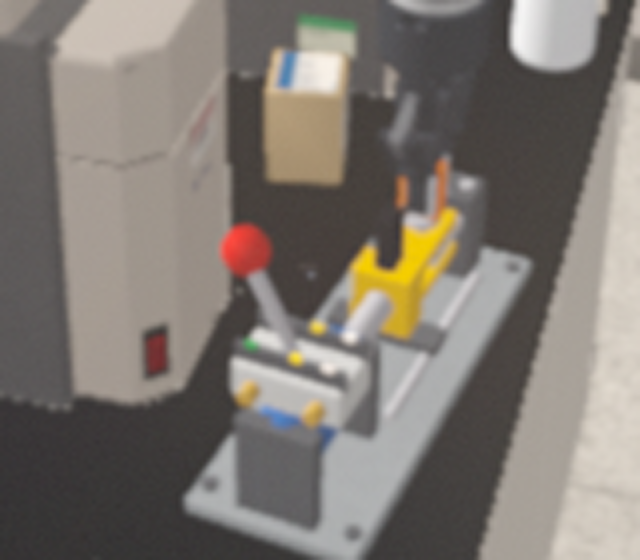

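No resistance so far. Lower a further ~7 mm, checking for contact.

```bash
python3 -m jog '[{"grip":1,"xyz":[0,0,0.002],"dr":[0,0,0]},{"grip":1,"xyz":[0,0,0.004],"dr":[0,0,0]},{"grip":1,"xyz":[0,0,0.006],"dr":[0,0,0]},{"grip":1,"xyz":[0,0,0.006],"dr":[0,0,0]},{"grip":1,"xyz":[0,0,0.006],"dr":[0,0,0]}]' 60
python3 -c "
from plant import ctrl;s=ctrl.get_state();print(s['eef_pos'],s['contact_force'])"
```

```text
time: 17.0
eef_pos: [0.4237, 0.0408, 0.0651]
tcp_rot: [0.758, 0.652, -0.0, -0.001]
contact_force: [-2.4, 0.2, 5.2]
opening: 0.18
[0.42366898 0.04084214 0.06512228] [-2.35613692  0.2231976   5.21673527]
```

```bash
python3 -m jog '[{"grip":0.75,"xyz":[0,0,0.001],"dr":[0,0,0]},{"grip":0.65,"xyz":[0,0,0],"dr":[0,0,0]},{"grip":0.6,"xyz":[0,0,0],"dr":[0,0,0]},{"grip":0.6,"xyz":[0,0,-0.002],"dr":[0,0,0]},{"grip":0.6,"xyz":[0,0,-0.015],"dr":[0,0,0]},{"grip":0.6,"xyz":[0,0,-0.04],"dr":[0,0,0]},{"grip":0.6,"xyz":[0,0,-0.075],"dr":[0,0,0]},{"grip":0.6,"xyz":[0,0,-0.11],"dr":[0,0,0]},{"grip":0.6,"xyz":[0,0,-0.15],"dr":[0,0,0]},{"grip":0.6,"xyz":[0,-0.02,-0.18],"dr":[0,0,0]},{"grip":0.6,"xyz":[0,-0.02,-0.18],"dr":[0,0,0]}]'
python3 - <<'E'
from h import *
im=ctrl.read_camera("side"); cv2.imwrite("pics/side19.png",cv2.resize(im[220:360,260:420,::-1],None,fx=4,fy=4,interpolation=cv2.INTER_CUBIC))
im=ctrl.read_camera("scene"); cv2.imwrite("pics/scene19.png",im[:,:,::-1])
st=ctrl.get_state();im=ctrl.read_camera("wrist"); cv2.imwrite("pics/wrist19.png",im[:,:,::-1])
print(st["eef_pos"],st["contact_force"],st["dq"])
for X in ([.4248,.0418,.081+.048],[.4248,.0418,.081]): print(proj("wrist",X,st))
E
```

```text
time: 17.92
eef_pos: [0.4061, 0.0435, 0.2524]
tcp_rot: [0.758, 0.652, 0.004, 0.003]
contact_force: [-0.2, -0.0, 0.2]
opening: 0.4
[0.4046007  0.04355555 0.24604703] [ 0.42092264 -0.08158795 -0.81334429] [-0.001002    0.04812819  0.05175367 -0.00045759 -0.00693215 -0.00099641]
[316.69706955 252.80651601]
[316.55063743 235.31443718]
```

View pics/wrist19.png

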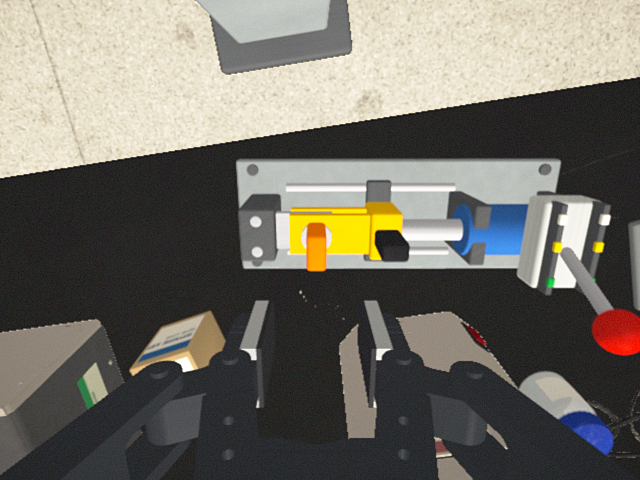

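View pics/side19.png

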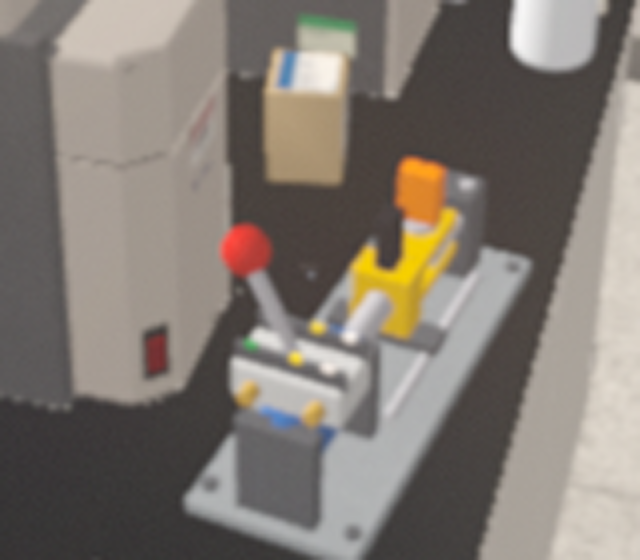

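```bash
python3 - <<'E'
from h import *
st=ctrl.get_state();im=ctrl.read_camera("wrist")[:,:,::-1].copy()
o=(260,185);s=6; z=cv2.resize(im[185:285,260:380],None,fx=s,fy=s,interpolation=cv2.INTER_CUBIC)
q=np.array([.4246,.0414,.081]); a=-.15
def P(x,y,h): return tuple(int(v) for v in (proj("wrist",q+[np.cos(a)*x-np.sin(a)*y,np.sin(a)*x+np.cos(a)*y,h],st)-o+.4)*s)
for h,c in((.004,(0,255,0)),(.048,(255,0,0))):
    L=[P(x,y,h) for x,y in((-.015,-.008),(.015,-.008),(.015,.008),(-.015,.008))]
    for i in range(4): cv2.line(z,L[i],L[(i+1)%4],c,1)
for h,c in((0,(255,0,255)),(.005,(0,0,255))):
    L=[P(.014*np.cos(t),.014*np.sin(t),h) for t in np.linspace(0,6.3,40)]
    for i in range(39): cv2.line(z,L[i],L[i+1],c,1)
cv2.imwrite("pics/ov20.png",z); print(st["eef_pos"],st["contact_force"])
E
```

```text
[0.40380864 0.04360226 0.24407993] [ 0.75330652 -0.03437346 -0.60821333]
```

View pics/ov20.png

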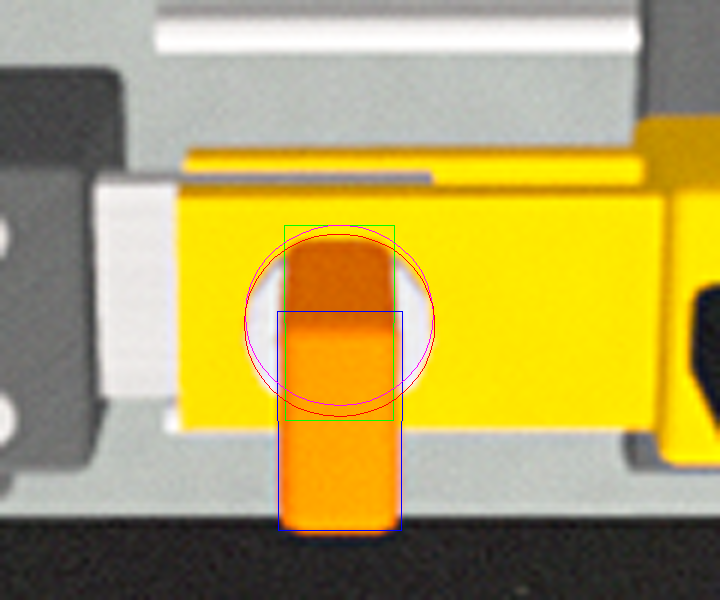

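View pics/scene19.png

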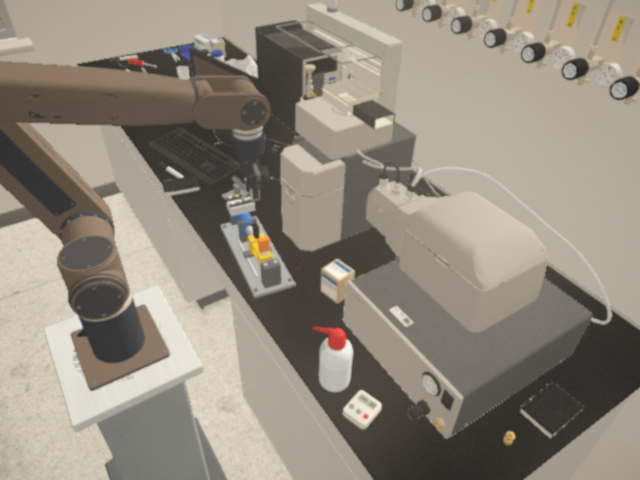

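```bash
python3 -c "
from plant import ctrl;print(ctrl.sign_off());s=ctrl.get_state();print(s['time'],s['contact_force'])"
```

```text
the job is handed in; nothing more can be done
None
the job is handed in; nothing more can be done
```

The rig is coupled and the job is handed in, at about 18 s of the 72 s allowed. The lever was pushed past its detent into float, the yoke was slid right to its end stop, and the pin was lowered upright through the ears and the eye and released.

**Last checks**
- **Lever:** the side picture shows the knob where I expect it at about 0.4 rad, unchanged since it snapped over.
- **Yoke:** I felt about 12 N at the end stop, and the ear holes lined up with the eye hole.
- **Pin:** I felt about 5 N as the collar seated. After release, a model of a seated, upright pin matched the wrist picture within about 2 mm.
- **Surroundings:** the gripper is clear with no contact force. The carton, wash bottle and timer look undisturbed in the last scene picture. The jar is only partly visible in the final views, and I did not measure it.

**What disagreed:** the fingertips are about 27 mm behind the reported TCP, as two cameras and a contact showed. Because of this my first lever push rode over the knob and only brought the lever upright; I corrected for it and the second push worked. Also, the yoke at its stop read about 2 mm off its computed position, close to the calibration error.

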